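Swing the cartridge organizer out, fill it and put it away

TASK

Put the loose ink cartridges away: first pull the half-open door of the low bamboo cupboard wide open by its handle, at least square to the cupboard, then swing the charcoal organizer out about its rubber-footed end (a push near its free end does it) until it points out of the cupboard at 60 degrees or more. Only then stand every loose cartridge upright in a slot of its own, down on the slot floor; swing the loaded organizer fully back into the cupboard the same way, and shut the door completely. Keep the organizer's rubber-footed end where it is without lifting or tipping the organizer, and leave the lamp, the tin and the succulent alone.

Things in the scene. Friction and masses are not known exactly. Their poses are not given: they have to be found in the camera images.
- cupboard: fixed low bamboo cupboard on the shelf (all sizes here in mm; sides 12 thick, back, top; its floor is the shelf). Outside 326 wide, 102 deep, top surface at 74. Inside 302 wide, 94 deep, 68 high. Origin at shelf height, middle of the front opening; x points into the cupboard, y along the front, away from the hinge. The top covers all behind the front opening.
- door (a joint): door angle, rad: 0 shut, grows as it opens towards the robot, at most 1.95. Panel 326 wide, 12 thick, top at 74, on a vertical hinge at the cupboard's -y side; inner face in the front opening plane when shut. Slight friction (0.06 N m, under 0.5 N at the handle): it stays where it is left. Starts at 0.74 to 0.94, just clear of the protruding organizer.
- door_hinge (a point): point on the door's hinge line, 40 high, in the plane of the panel's inner face, 163 to the -y side of the cupboard's origin. Its axes turn with the door: x is normal to the panel, from outer to inner face; y runs along the panel from hinge to handle edge.
- door_handle (a point): grip point, 54 high, on the handle: a vertical dark steel bar, 12 diameter, 12 to 78 high, its axis 38 in front of the panel's outer face (50 from the inner face) and 294 from the hinge line along the panel. Posts join it to the panel at 27 and 62 high.
- handle: the same handle bar; origin on the bar's axis at shelf height.
- organizer: loose charcoal plastic organizer, an open-topped row of eight slots, 258 long, 74 wide, 32 high, 0.6 kg. Origin at shelf height under the middle of slot 1, at its rubber foot; x runs along it to the free end, y across to its outer long side (towards the door), z up. It spans x -17 to 241, y -37 to 37. Starts empty, swung 0.65 to 0.82 rad out from home.
- slot1 (a point): middle of the floor of slot 1 (8 above the shelf), at the rubber-footed end. Slot k has its middle 32(k-1) along the organizer's x from here. Each slot is 30 along x, 70 along y; dividers rise to 30 above the shelf, end and long outside walls (all 2 thick) to 32. A cartridge fits with its 60 length across the organizer.
- slot8 (a point): middle of the floor of slot 8, the free-end slot, 224 from slot 1. Slippery felt pads sit under this end (at x = 220), so a push of 1 to 3 N near it turns the organizer about its rubber foot, which stays put.
- organizer_end (a point): middle of the top edge of the free-end wall (241 along x from the organizer's origin, 32 high). Home: the organizer's x lies along the cupboard's y, its origin about 50 behind the front opening and 106 to the -y side of the cupboard's origin; its outer side is then about 13 behind the shut door, its inner side about 7 from the cupboard's back.
- cartridge1: teal plastic ink cartridge, a block 60 long x 22 thick x 46 tall, 70 g, heavier at its base, a blank label on each broad face; origin at the centre of its underside, x along the 60 length, y along the 22 thickness, z up. At the start it stands upright on the shelf to the robot's left; it may be absent.
- cartridge2: white plastic ink cartridge, a block 60 long x 22 thick x 46 tall, 70 g, heavier at its base, a blank label on each broad face; origin at the centre of its underside, x along the 60 length, y along the 22 thickness, z up. At the start it stands upright on the shelf to the robot's left; it may be absent.
- cartridge3: teal plastic ink cartridge, a block 60 long x 22 thick x 46 tall, 70 g, heavier at its base, a blank label on each broad face; origin at the centre of its underside, x along the 60 length, y along the 22 thickness, z up. At the start it stands upright on the shelf to the robot's left; it may be absent.
- cartridge4: white plastic ink cartridge, a block 60 long x 22 thick x 46 tall, 70 g, heavier at its base, a blank label on each broad face; origin at the centre of its underside, x along the 60 length, y along the 22 thickness, z up. At the start it stands upright on the shelf to the robot's left; it may be absent.
- lamp: bystander: white desk lamp with a round base of 140 diameter, a brass stem and a shade, 310 high, toggle switch on the base; origin under the centre of the base. Leave alone.
- tin: bystander: small round chrome tin, 70 diameter, 58 high; origin at the centre of its underside. Leave alone.
- succulent: bystander: succulent in a terracotta pot, 84 diameter, 95 high with leaves; origin at the centre of its underside. Leave alone.
Not all that is in view belongs to the job. Leave any green look-alike of the cartridge4 alone. What is shaped like the cartridge1 but blue is not meant.

How it is judged (in metres and radians):
On the way, in this order (a step that is already met when the one before it is completed fails the run):
1. the door is swung open by its handle to about square or beyond (over 1.48 rad, fingers on the handle) (value of joint door above 1.48 rad and contact force between the fingers and handle above 0.2 N), for 0.1 s.
2. the organizer is swung out about its rubber-footed end (over 0.98 rad from home) (angle between the x axis of organizer and the y axis of cupboard, either way round above 0.98 rad), for 0.2 s.
3. every cartridge present stands in a slot (x of cartridge1 in the frame of organizer between -0.012 and 0.236 m and y of cartridge1 in the frame of organizer between -0.012 and 0.012 m and z of each of cartridge1, cartridge2, cartridge3, cartridge4 in the frame of organizer below 0.014 m and angle between each of cartridge1, cartridge2, cartridge3, cartridge4's own z axis and vertical below 0.25 rad and x of cartridge2 in the frame of organizer between -0.012 and 0.236 m and y of cartridge2 in the frame of organizer between -0.012 and 0.012 m and x of cartridge3 in the frame of organizer between -0.012 and 0.236 m and y of cartridge3 in the frame of organizer between -0.012 and 0.012 m and x of cartridge4 in the frame of organizer between -0.012 and 0.236 m and y of cartridge4 in the frame of organizer between -0.012 and 0.012 m), for 0.2 s.
4. the organizer is swung back home in the cupboard (angle between the x axis of organizer and the y axis of cupboard, either way round below 0.075 rad and x of organizer_end in the frame of cupboard above 0.03 m and x of organizer in the frame of cupboard above 0.025 m and angle between organizer's own z axis and vertical below 0.1 rad), for 0.2 s.
5. the door is shut (under 0.05 rad) (value of joint door below 0.05 rad), for 0.2 s.
At the end, for the whole second after the job is handed in: Every cartridge present stands in an organizer slot (underside within 6 mm of the slot floor, within 12 mm of the middle line, leaning less than 0.25 rad), the organizer is inside the cupboard within 0.075 rad of home, the door is shut to under 0.05 rad, all released and at rest (all of step 3 and all of step 4 and value of joint door below 0.05 rad and linear speed of each of organizer, cartridge1, cartridge2, cartridge3, cartridge4 below 0.02 m/s and contact force between the fingers and anything else below 0.3 N); the robot touches nothing.
It fails at once if the rubber-footed end of the organizer shifted by over 30 mm from its place (distance of organizer from where it was at the start of the episode above 0.03 m).
It fails at once if the organizer lifted or tipped (height (world z) of organizer above 0.015 m or angle between organizer's own z axis and vertical above 0.2 rad).
It fails at once if the lamp disturbed (moved over 30 mm or tipped) (distance of lamp from where it was at the start of the episode above 0.03 m or angle between lamp's own z axis and vertical above 0.3 rad).
It fails at once if the tin disturbed (moved over 30 mm or tipped) (distance of tin from where it was at the start of the episode above 0.03 m or angle between tin's own z axis and vertical above 0.3 rad).
It fails at once if the succulent disturbed (moved over 30 mm or tipped) (distance of succulent from where it was at the start of the episode above 0.03 m or angle between succulent's own z axis and vertical above 0.3 rad).
Of cartridge1, cartridge2, cartridge3, cartridge4 only 2 to 4 are there at a start; the rules pass over those that are not, and their reading is None.
At some moment in a run one of cartridge1, cartridge2, cartridge3, cartridge4 may be knocked a few centimetres aside while the robot is not near it.
It also fails if it takes over 210 s, if anything falls off the work surface, if the arm or the gripper's body presses on something with over 40 N, if the wrist force passes 120 N, or if a joint passes its speed limit or range.

ROBOT

A 6-joint arm with a two-finger parallel gripper is mounted at the origin on the work surface. World frame = base frame: x ahead of the robot, y to its left, z up, the work surface at z = 0. Lengths are in m, angles in degrees, forces in N, time in s.
With the tool pointing down it reaches from about 0.25 to 0.775 m from the base axis. Payload 8.9 kg.
Tool frame: the origin (TCP) lies midway between the tips of the shut fingers; the grasp point (between the pads) lies 19 mm behind it (robot.pinch_z is the distance from the TCP to the grasp point, in m); z points along the fingers, y is the direction in which the jaws open and shut (so a half turn about z gives the same grasp; the last joint's range is limited). The gripper opens to 85 mm and grips with 20 to 120 N. Pads are 22 mm wide; open, the fingers measure 114 mm over their backs; the gripper's body (76 mm by 85 mm) begins 54 mm behind the grasp point. The pads swing forward as they close: fully open they stand 13 mm farther back than shut.
Start: joints at [-74.158, 16.656, -8.789, 64.555, 0, 82.019], TCP at [0.212, -0.48, 0.195] pointing down, gripper open.
Joint ranges: [-144.48, 144.48], [-52.06, 99.96], [-74.48, 78.29], [-112.23, 115.85], [-86.99, 84.42], [-180, 180]. Speed limits (degrees/s): [127.2, 127.2, 159.86, 180, 180, 180].

INTERFACE

Orientations are given as [roll, pitch, yaw] about the fixed x, y, z axes, in that order (R = Rz(yaw) Ry(pitch) Rx(roll)).
In Python, from station import robot gives the robot as it stands. The module is installed in compiled form; this text tells all that it offers.
- The arm moves only by the shell command python3 -m inch 'ROWS' [OPENING] [FORCE]. ROWS is JSON, a list of rows, each a list of 6 numbers: the shift along the tool's x, y, z in cm, then the turn, a rotation vector about the tool's x, y, z in rad. A call has 1 to 20 rows; each row shifts and turns the commanded pose from where the row before left it, along the tool's axes as they then stand; what a row does not reach is not made up. A row lasts 1/12 s, in which the tool goes at most 41.7 mm and 7.16 degrees, less where a joint would pass 70% of its speed; a pose out of reach is approached as far as the arm can. A call with a gripper value outside its range is refused whole. OPENING is the opening, from 0 (shut) to 1 (fully open), set as the call begins (- or left out, the last holds). The fingers move at their own pace and stop on an object; FORCE is the grip in N (left out, the last holds). Time passes only in rows, so rows that do not move let the fingers close. It gives the time, the measured TCP pose, the force and the opening at its end, in the units of the state.
- robot.read_state(): the state, without advancing time (a new reading comes with each control period).
- robot.camera(name): name is "scene" or "side" or "wrist"; returns (picture, depth): 420x560x3 uint8, red, green, blue; 420x560 float32, m along the optical axis (not along the pixel's ray), 0 where there is no reading.
- robot.calibration(name): a dict with "K" (3x3 intrinsics, pixels), "k1" (the pictures are not rectified: a ray, as slopes to the right and down, at radius r is drawn at 1 + k1 r^2 times it, then the intrinsics apply), "R" (3x3) and "t" (3): a world point X has camera coordinates R X + t. Camera axes: x right, y down, z forward; pixel columns grow to the right and rows downward; lengths in m; the calibration is good to about 2 mm. A picture is of the moment at which its call begins: read the wrist's pose just before it. calibration takes no time and is no camera call; for the wrist camera it gives the pose at the moment of the call.
- robot.sign_off(): hands the job in, once; it reports no verdict.
The state is a dict: "t": time; "joint_positions": joint angles; "dq": joint speeds; "tau": joint torques, N m; "position": TCP position; "tool_rot": TCP orientation; "force": force on the tool from outside, world axes, zero at the start; "moment": the same for the moment, N m; "gripper_width": opening from 0.0 (shut) to 1.0 (fully open).
Only numpy, scipy, OpenCV 4.12 (cv2) and the standard library are available. Lean on these libraries where they do the work, as an engineer would, in place of code of your own. Each camera call takes 0.05 s, during which the arm holds its last target.

## Working session

There is one attempt and no reset: what is moved stays moved. The work goes in short steps, Python scripts to look and compute and a shell command to move; the robot and the scene stay as the last step left them, time stands still between calls to the robot, and variables do not carry over. Pictures are saved under pics/ and viewed, and the job is handed in when it is done.

```bash
ls; mkdir -p pics; python3 - <<'E'
from station import robot
import cv2
print(robot.read_state())
for n in ["scene","side","wrist"]:
    p,d=robot.camera(n); cv2.imwrite(f"pics/a_{n}.png",p[:,:,::-1])
    c=robot.calibration(n); print(n,c)
E
```

```text
pics
{'t': 0.0, 'joint_positions': array([-7.41558995e+01,  1.66865034e+01, -8.82819257e+00,  6.45575519e+01,
        1.21729955e-03,  8.20198250e+01]), 'dq': array([-0.0010306 , -0.05296922, -0.0221356 , -0.01951466,  0.01946914,
       -0.01169732]), 'tau': array([-2.97198467e-04, -5.37147081e+01,  3.31369829e+01,  1.62178196e-02,
       -8.47562660e-05,  8.21304752e-06]), 'position': array([ 0.21195423, -0.47979511,  0.19457308]), 'tool_rot': array([-1.79928621e+02, -1.12357113e-02,  2.38242678e+01]), 'force': array([ 0.23660045,  0.09715405, -0.05836965]), 'moment': array([-0.00833105, -0.01679618, -0.03922893]), 'gripper_width': 1.0026393144349206}
scene {'K': array([[527.4291528 ,   0.        , 282.50432426],
       [  0.        , 527.4291528 , 204.98925989],
       [  0.        ,   0.        ,   1.        ]]), 'k1': -0.04493505489449446, 'R': array([[-0.7980247 ,  0.60238856, -0.01686986],
       [ 0.4770783 ,  0.61441949, -0.62839874],
       [-0.36817504, -0.50952596, -0.77770845]]), 't': array([ 0.47450416, -0.21225464,  1.47856581])}
side {'K': array([[500.56471672,   0.        , 281.1764865 ],
       [  0.        , 500.56471672, 208.71725131],
       [  0.        ,   0.        ,   1.        ]]), 'k1': -0.03527857013638006, 'R': array([[-0.82196429, -0.56934799,  0.01475038],
       [-0.4267491 ,  0.59853057, -0.67797225],
       [ 0.37717359, -0.56356368, -0.73493949]]), 't': array([0.43156918, 0.330863  , 1.10622248])}
wrist {'K': array([[296.16300848,   0.        , 282.44790811],
       [  0.        , 296.16300848, 207.63355179],
       [  0.        ,   0.        ,   1.        ]]), 'k1': 0.016092604558991263, 'R': array([[ 4.04885755e-01, -9.14367215e-01, -3.48059469e-04],
       [-8.67600267e-01, -3.84297272e-01,  3.15571519e-01],
       [-2.88682009e-01, -1.27468436e-01, -9.48901731e-01]]), 't': array([-0.52404585, -0.04189907,  0.37979795])}
```

View pics/a_scene.png

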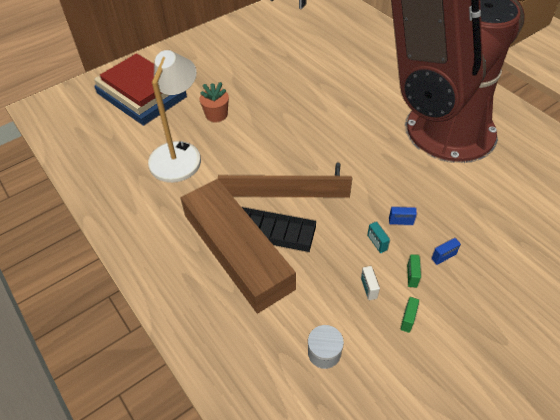

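View pics/a_side.png

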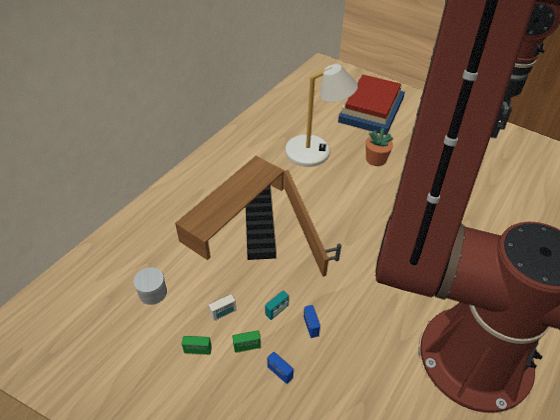

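View pics/a_wrist.png

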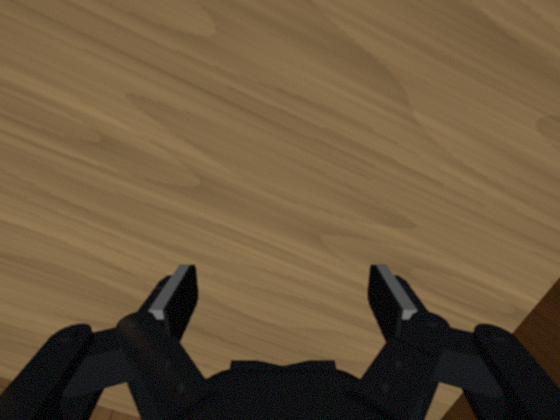

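```bash
cat > h.py <<'E'
import numpy as np, cv2
from station import robot
def cloud(n, pic=None):
    c=robot.calibration(n); p,d=robot.camera(n) if pic is None else pic
    K=c["K"];v,u=np.mgrid[:420,:560].astype(float)
    pts=np.stack([u,v],-1).reshape(-1,1,2)
    xy=cv2.undistortPoints(pts,K,np.array([c["k1"],0,0,0.])).reshape(420,560,2)
    X=np.dstack([xy*d[...,None],d])
    W=(X-c["t"])@c["R"]
    W[d==0]=np.nan
    return p,W
def ray(n,u,v,z,c=None):
    c=c or robot.calibration(n)
    xy=cv2.undistortPoints(np.array([[[u,v]]],float),c["K"],np.array([c["k1"],0,0,0.])).ravel()
    r=c["R"].T@np.array([xy[0],xy[1],1.]); o=-c["R"].T@c["t"]
    return o+r*(z-o[2])/r[2]
def proj(n,X,c=None):
    c=c or robot.calibration(n)
    x=c["R"]@np.asarray(X,float)+c["t"]; s=x[:2]/x[2]; s=s*(1+c["k1"]*(s@s))
    return c["K"][:2,:2]@s+c["K"][:2,2]
E
python3 - <<'E'
from h import *
for n in ["scene","side"]:
    p,W=cloud(n)
    z=W[...,2]; reg=(W[...,0]>0.2)&(W[...,0]<0.9)&(abs(W[...,1])<0.6)
    print(n)
    m=(reg&(abs(z-0.074)<0.005)).astype(np.uint8)
    k,l,s,_=cv2.connectedComponentsWithStats(m)
    for i in range(1,k):
        if s[i,4]>150:
            q=W[l==i]; r=cv2.minAreaRect(q[:,:2].astype(np.float32)); print(s[i],np.round(q.mean(0),4),[np.round(b,3).tolist() for b in cv2.boxPoints(r)],r[2])
    hsv=cv2.cvtColor(p,cv2.COLOR_RGB2HSV)
    m=(reg&(z>0.01)&(z<0.06)).astype(np.uint8)
    k,l,s,_=cv2.connectedComponentsWithStats(m)
    for i in range(1,k):
        if s[i,4]>60:
            q=W[l==i]; mx=np.nanpercentile(q[:,2],95); t=q[q[:,2]>mx-.006]; r=cv2.minAreaRect(t[:,:2].astype(np.float32))
            print(s[i][:5],'rgb',p[l==i].mean(0).round(),'top',mx.round(4),np.round(r,3) if 0 else (np.round(r[0],4),np.round(r[1],3),round(r[2],1)))
E
```

```text
scene
[132  87  23  16 164] [ 0.6438 -0.581   0.0757] [[0.6060000061988831, -0.5680000185966492], [0.6110000014305115, -0.6039999723434448], [0.6740000247955322, -0.597000002861023], [0.6700000166893005, -0.5609999895095825]] 6.612395763397217
[ 180  175  172  122 6119] [ 0.6881 -0.0225  0.0746] [[0.38100001215934753, -0.1860000044107437], [0.7519999742507935, -0.19900000095367432], [0.7639999985694885, 0.1340000033378601], [0.3930000066757202, 0.1469999998807907]] 87.92982482910156
[162  91  24  19 201] rgb [46. 58. 72.] top 0.0409 (array([ 0.5757, -0.5843]), array([0.014, 0.032]), 87.3)
[130  97  29  27 465] rgb [81. 83. 85.] top 0.0561 (array([ 0.655 , -0.5736]), array([0.033, 0.074]), 71.1)
[201 100  28  20 278] rgb [118.  67.  46.] top 0.0586 (array([ 0.5008, -0.4344]), array([0.032, 0.077]), 65.9)
[ 148  141   53   40 1559] rgb [208. 207. 199.] top 0.0279 (array([ 0.6834, -0.3628]), array([0.124, 0.123]), 52.4)
[ 220  181  132   16 1623] rgb [106.  72.  46.] top 0.0577 (array([ 0.5194, -0.0865]), array([0.009, 0.32 ]), 51.2)
[ 182  202  114  109 1132] rgb [91. 61. 39.] top 0.05
[... 2255 characters left out ...]
y([0.7039, 0.2902]), array([0.07 , 0.072]), 47.2)
[265 290  25  29 406] rgb [ 45. 105. 101.] top 0.049 (array([0.4304, 0.1547]), array([0.06 , 0.024]), 77.5)
[209 294  28  26 434] rgb [134. 139. 129.] top 0.0491 (array([0.5293, 0.2332]), array([0.059, 0.024]), 65.3)
[304 305  17  32 381] rgb [ 44.  76. 134.] top 0.0486 (array([0.3409, 0.1448]), array([0.024, 0.061]), 49.9)
[233 331  28  21 468] rgb [ 43. 105.  53.] top 0.0485 (array([0.4311, 0.27  ]), array([0.061, 0.025]), 51.4)
[181 336  31  18 484] rgb [ 43. 106.  54.] top 0.0482 (array([0.515, 0.341]), array([0.06 , 0.026]), 30.3)
[267 352  27  31 475] rgb [ 40.  73. 133.] top 0.0481 (array([0.3346, 0.2783]), array([0.025, 0.062]), 81.4)
```

```bash
python3 - <<'E'
import cv2
a=cv2.imread("pics/a_scene.png")[150:370,150:470]; cv2.imwrite("pics/b1.png",cv2.resize(a,None,fx=2.5,fy=2.5,interpolation=2))
a=cv2.imread("pics/a_side.png")[140:400,120:360]; cv2.imwrite("pics/b2.png",cv2.resize(a,None,fx=2.3,fy=2.3,interpolation=2))
E
```

```text
(no output)
```

View pics/b1.png

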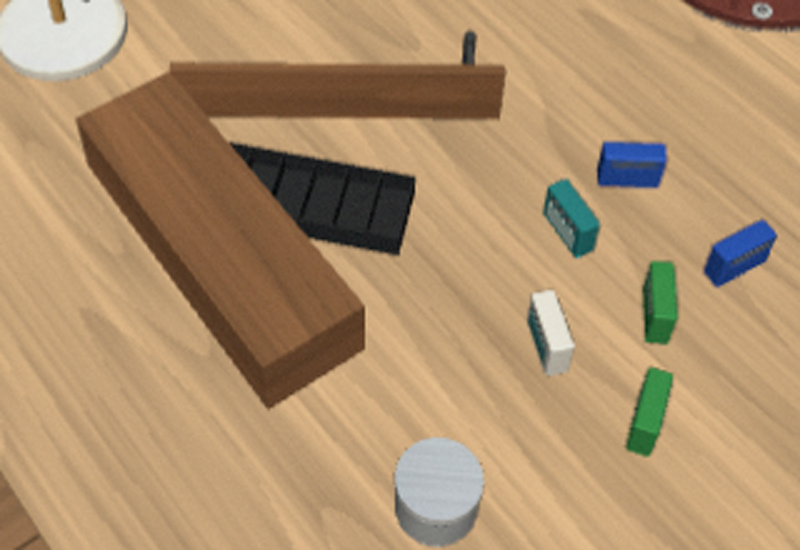

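View pics/b2.png

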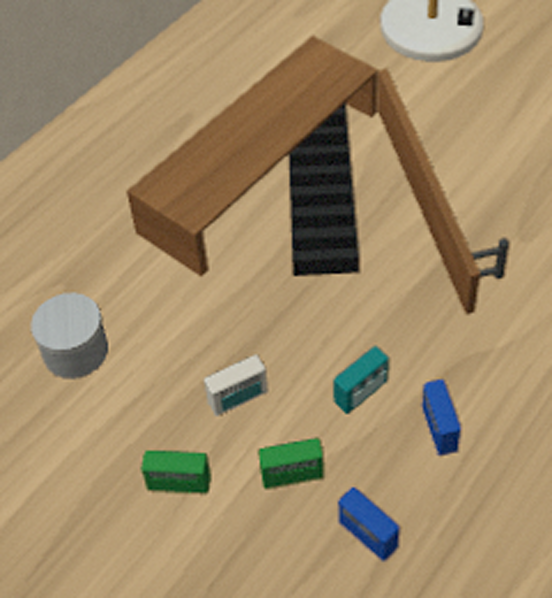

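```bash
python3 - <<'E'
from h import *
for n in ["scene","side"]:
    p,W=cloud(n); z=W[...,2];x=W[...,0];y=W[...,1]
    m=(abs(z-0.074)<0.006)&(x>0.665)&(x<0.78)&(y>-.25)&(y<.2)
    q=W[m][:,:2].astype(np.float32); r=cv2.minAreaRect(q); print(n,'cup',np.round(cv2.boxPoints(r),4).tolist(),r[1])
    # front edge of top
    e=[]
    for yy in np.arange(0,0.12,0.01):
        mm=(abs(z-0.074)<0.004)&(abs(y-yy)<0.004)&(x>0.6)&(x<.8); e.append((x[mm].min(),x[mm].max()))
    print(np.round(e,4).tolist())
    # door panel
    m=(abs(z-0.074)<0.004)&(x<0.63)&(x>.38)&(y>-.2)&(y<.1)
    q=W[m]; l=cv2.fitLine(q[:,:2].astype(np.float32),cv2.DIST_HUBER,0,.001,.001).ravel(); print('door top',l,np.degrees(np.arctan2(l[1],l[0])), 'far end', q[q[:,0].argmin()],len(q))
    m=(z<.066)&(z>.01)&(x<0.63)&(x>.41)&(y>-.2)&(y<.03)&(abs((x-.65)*.78+(y+.192)*.62)<.05)
    m&=p.astype(int).sum(2)>140
    q=W[m]; l=cv2.fitLine(q[:,:2].astype(np.float32),cv2.DIST_HUBER,0,.001,.001).ravel(); print('door face',l,np.degrees(np.arctan2(l[1],l[0])))
    m=(abs(z-0.033)<.006)&(p.astype(int).sum(2)<150)&(x>.45)&(x<.68)&(y>-.12)&(y<.12)
    q=W[m]; r=cv2.minAreaRect(q[:,:2].astype(np.float32)); print('org',np.round(cv2.boxPoints(r),4).tolist(),r[2])
    m=(z>0.03)&(z<.08)&(p.astype(int).sum(2)<200)&(x>.3)&(x<.44)&(y>-.1)&(y<.05); print('handle',W[m].mean(0),m.sum())
E
```

```text
scene cup [[0.6546000242233276, -0.19210000336170197], [0.753600001335144, -0.19539999961853027], [0.7646999955177307, 0.1340000033378601], [0.6656000018119812, 0.13729999959468842]] (0.32958704233169556, 0.09912849217653275)
[[0.6566, 0.7584], [0.657, 0.7594], [0.6564, 0.76], [0.6588, 0.7597], [0.6562, 0.7607], [0.6585, 0.7601], [0.659, 0.7611], [0.6589, 0.7613], [0.6582, 0.7617], [0.6597, 0.7621], [0.6597, 0.7625], [0.6607, 0.7625]]
door top [ 0.7858339  -0.61843765  0.47532007 -0.05636538] -38.20213 far end [ 0.38601585 -0.04315185  0.07767642] 549
door face [ 0.7815299  -0.6238678   0.5569749  -0.11732757] -38.599133
org [[0.5192999839782715, 0.032099999487400055], [0.6317999958992004, -0.10620000213384628], [0.6916000247001648, -0.057500001043081284], [0.5791000127792358, 0.08079999685287476]] 39.1311149597168
handle [ 0.39375643 -0.04130608  0.06176399] 34
side cup [[0.6610999703407288, -0.19439999759197235], [0.758400022983551, -0.1956000030040741], [0.7627999782562256, 0.13680000603199005], [0.6654000282287598, 0.1379999965429306]] (0.33242732286453247, 0.0973527804017067)
[[0.6524, 0.7571], [0.6555, 0.757], [0.6537, 0.7579], [0.655, 0.7566], [0.6555, 0.758], [0.6548, 0.7589], [0.6557, 0.7581], [0.6556, 0.7598], [0.6571, 0.7604], [0.6561, 0.7592], [0.6582, 0.7599], [0.6573, 0.7625]]
door top [ 0.7886116  -0.6148917   0.5344523  -0.10545157] -37.94405 far end [ 0.38088175 -0.04692282  0.07238226] 446
door face [ 0.7822666  -0.62294376  0.5452317  -0.10815206] -38.53142
org [[0.5180000066757202, 0.03720000013709068], [0.6442999839782715, -0.11739999800920486], [0.6985999941825867, -0.0729999989271164], [0.5723000168800354, 0.08150000125169754]] 39.249271392822266
handle [ 0.38941958 -0.01872206  0.05556111] 109
```

```bash
cat > plan.py <<'E'
import sys,numpy as np
from station import robot
from scipy.spatial.transform import Rotation as Ro
s=robot.read_state(); x,y,z,yaw=map(float,sys.argv[1:5])
R=Ro.from_euler('xyz',s['tool_rot'],degrees=True)
d=R.inv().apply(np.array([x,y,z])-s['position'])*100
T=Ro.from_euler('xyz',[180,0,yaw],degrees=True)
rv=(R.inv()*T).as_rotvec()
n=max(1,int(np.ceil(np.linalg.norm(d)/4.0))); m=max(1,int(np.ceil(np.degrees(np.linalg.norm(rv))/6.5)))
print('t',round(s['t'],2),'pos',s['position'].round(4),s['tool_rot'].round(2),'g',round(s['gripper_width'],3),'F',s['force'].round(1),'q',s['joint_positions'].round(0))
print('total shift cm',d.round(2),'turn rad',rv.round(4)); print('rows: %d x'%n,(d/n).round(3),' then turn %d x'%m,(rv/m).round(4))
E
python3 plan.py 0.388 -0.048 0.195 51.6
```

```text
t 0.35 pos [ 0.212  -0.4802  0.195 ] [-179.98   -0.     23.83] g 0.999 F [-0.6 -0.1 -0.6] q [-74.  17.  -9.  65.  -0.  82.]
total shift cm [ 3.355e+01 -3.242e+01  1.000e-02] turn rad [-3.000e-04 -1.000e-04 -4.848e-01]
rows: 12 x [ 2.796e+00 -2.702e+00  1.000e-03]  then turn 5 x [-0.0001 -0.     -0.097 ]
```

```bash
python3 -m inch '[[2.24,-2.16,0,0,0,0],[2.24,-2.16,0,0,0,0],[2.24,-2.16,0,0,0,0],[2.24,-2.16,0,0,0,0],[2.24,-2.16,0,0,0,0],[2.24,-2.16,0,0,0,0],[2.24,-2.16,0,0,0,0],[2.24,-2.16,0,0,0,0],[2.24,-2.16,0,0,0,0],[2.24,-2.16,0,0,0,0],[2.24,-2.16,0,0,0,0],[2.24,-2.16,0,0,0,0],[2.24,-2.16,0,0,0,0],[2.24,-2.16,0,0,0,0],[2.24,-2.16,0,0,0,0]]' 1 40; python3 -m inch '[[0,0,0,0,0,-0.08],[0,0,0,0,0,-0.08],[0,0,0,0,0,-0.08],[0,0,0,0,0,-0.08],[0,0,0,0,0,-0.08],[0,0,0,0,0,-0.08],[0,0,0,0,0,0]]'; python3 plan.py 0.388 -0.048 0.135 51.6; python3 - <<'E'
from h import *
p,W=cloud("wrist"); cv2.imwrite("pics/c.png",p[:,:,::-1])
m=(W[...,2]>.05)&(p.astype(int).max(2)<70)&(np.hypot(W[...,0]-.388,W[...,1]+.048)<.06)
q=W[m]; print(m.sum(), q.mean(0) if m.sum() else 0)
E
```

```text
t: 1.6
position: [0.3889, -0.0466, 0.1953]
tool_rot: [180.0, -0.0, 23.8]
force: [0.8, -0.8, 0.6]
gripper_width: 1.002
t: 2.18
position: [0.3886, -0.0481, 0.1952]
tool_rot: [180.0, -0.0, 51.5]
force: [-0.8, -0.3, -0.3]
gripper_width: 1.0
t 2.18 pos [ 0.3886 -0.0481  0.1952] [179.99  -0.    51.53] g 1.0 F [-0.8 -0.3 -0.3] q [-18.   2. -27.  61.   0. 111.]
total shift cm [-0.03 -0.05  6.02] turn rad [ 0.0002 -0.0001 -0.0011]
rows: 2 x [-0.013 -0.027  3.009]  then turn 1 x [ 0.0002 -0.0001 -0.0011]
28993 [ 0.39528326 -0.03950664  0.30292274]
```

View pics/c.png

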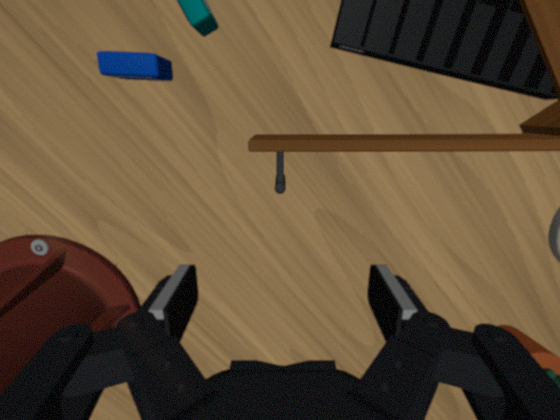

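```bash
python3 - <<'E'
from h import *
print(ray("wrist",280,187,.078), proj("wrist",[.388,-.048,.078]))
a=ray("wrist",252,134,.074);b=ray("wrist",558,135,.074);print(a,b,np.degrees(np.arctan2(b[1]-a[1],b[0]-a[0])))
E
```

```text
[ 0.38913597 -0.04237577  0.078     ] [282.55393598 191.78639629]
[0.40064547 0.01592491 0.074     ] [ 0.6323734 -0.1720503  0.074    ] -39.0485928777031
```

```bash
python3 -m inch '[[0.34,-0.2,2,0,0,0],[0,0,2,0,0,0],[0,0,2,0,0,0],[0,0,2,0,0,0],[0,0,2,0,0,0],[0,0,2,0,0,0],[0,0,2,0,0,0],[0,0,1.9,0,0,0],[0,0,0,0,0,0]]'; python3 -m inch '[[0,0,0,0,0,0],[0,0,0,0,0,0],[0,0,0,0,0,0],[0,0,0,0,0,0],[0,0,0,0,0,0],[0,0,0,0,0,0],[0,0,0,0,0,0],[0,0,0,0,0,0],[0,0,0,0,0,0],[0,0,0,0,0,0]]' 0 30; python3 plan.py 0.388 -0.048 0.035 51.6
```

```text
t: 2.98
position: [0.3869, -0.0436, 0.0337]
tool_rot: [-179.8, 0.1, 51.2]
force: [-1.4, 0.3, -0.7]
gripper_width: 0.999
t: 3.82
position: [0.3884, -0.0439, 0.0364]
tool_rot: [-179.9, 0.0, 51.3]
force: [-4.1, 2.6, 8.7]
gripper_width: 0.09
t 3.82 pos [ 0.3884 -0.0439  0.0364] [-1.7994e+02  1.0000e-02  5.1330e+01] g 0.09 F [-4.1  2.6  8.7] q [-17.  13. -42.  36.   0. 111.]
total shift cm [-0.35  0.22  0.14] turn rad [-0.0011  0.0001 -0.0048]
rows: 1 x [-0.351  0.225  0.142]  then turn 1 x [-0.0011  0.0001 -0.0048]
```

```bash
python3 -m inch '[[-1.037,0.184,0,0,0,-0.035],[-1.037,0.184,0,0,0,-0.035],[-1.037,0.184,0,0,0,-0.035],[-1.037,0.184,0,0,0,-0.035],[-1.037,0.184,0,0,0,-0.035],[-1.037,0.184,0,0,0,-0.035],[-1.037,0.184,0,0,0,-0.035],[-1.037,0.184,0,0,0,-0.035],[-1.037,0.184,0,0,0,-0.035],[-1.037,0.184,0,0,0,-0.035]]'; python3 -m inch '[[-1.037,0.184,0,0,0,-0.035],[-1.037,0.184,0,0,0,-0.035],[-1.037,0.184,0,0,0,-0.035],[-1.037,0.184,0,0,0,-0.035],[-1.037,0.184,0,0,0,-0.035],[-1.037,0.184,0,0,0,-0.035],[-1.037,0.184,0,0,0,-0.035],[-1.037,0.184,0,0,0,-0.035],[-1.037,0.184,0,0,0,-0.035],[-1.037,0.184,0,0,0,-0.035],[0,0,0,0,0,0],[0,0,0,0,0,0],[0,0,0,0,0,0]]'; python3 - <<'E'
from h import *
s=robot.read_state(); p=s['position']; d=p[:2]-[.649,-.192]; a=np.arctan2(d[1],d[0])%(2*np.pi); print(p,np.hypot(*d),'door',a-np.radians(88)-np.arctan2(.05,.294))
p,W=cloud("scene"); cv2.imwrite("pics/d.png",p[:,:,::-1])
E
```

```text
t: 4.65
position: [0.3546, -0.1438, 0.0366]
tool_rot: [179.9, 0.0, 71.5]
force: [2.9, -0.5, 1.1]
gripper_width: 0.088
t: 5.73
position: [0.3574, -0.2484, 0.0367]
tool_rot: [179.7, 0.0, 91.4]
force: [8.9, 2.5, -2.2]
gripper_width: 0.09
[ 0.35740401 -0.24844131  0.03673356] 0.2970081528387967 door 1.62844226461183
```

View pics/d.png

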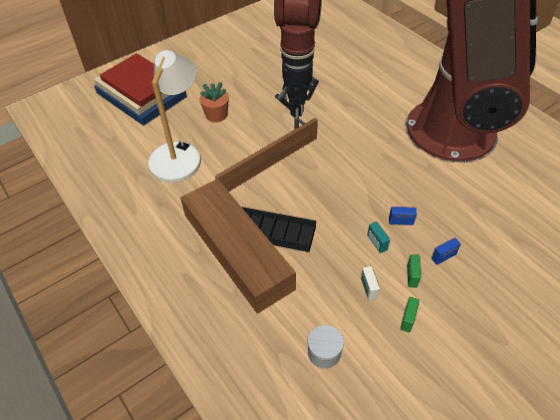

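```bash
python3 -m inch '[[0,0,0,0,0,0],[0,0,0,0,0,0],[0,0,0,0,0,0],[0,0,0,0,0,0],[0,0,0,0,0,0],[0,0,0,0,0,0],[0,0,-3,0,0,0],[0,0,-3,0,0,0],[0,0,-3,0,0,0],[0,0,-3,0,0,0]]' 1; python3 -m inch '[[0,0,0,0,0,0.0905],[0,0,0,0,0,0.0905],[0,0,0,0,0,0.0905],[0,0,0,0,0,0.0905],[0,0,0,0,0,0.0905],[0,0,0,0,0,0.0905],[0,0,0,0,0,0.0905],[0,0,0,0,0,0.0905],[0,0,0,0,0,0.0905],[0,0,0,0,0,0.0905],[0,0,0,0,0,0]]' 0 ; python3 plan.py .617 .09 .15 39
```

```text
t: 6.62
position: [0.3545, -0.2475, 0.1575]
tool_rot: [-180.0, -0.0, 91.4]
force: [0.4, 0.1, -0.4]
gripper_width: 1.0
t: 7.53
position: [0.3547, -0.2477, 0.156]
tool_rot: [-180.0, 0.0, 39.3]
force: [-0.4, 0.0, -0.4]
gripper_width: -0.001
t 7.53 pos [ 0.3547 -0.2477  0.156 ] [-179.98    0.     39.35] g -0.001 F [-0.4  0.  -0.4] q [-45.   8. -26.  56.  -0.  96.]
total shift cm [41.69 -9.48  0.6 ] turn rad [-0.0003  0.0001  0.0061]
rows: 11 x [ 3.79  -0.862  0.055]  then turn 1 x [-0.0003  0.0001  0.0061]
```

```bash
python3 -m inch '[[2.78,-0.632,0,0,0,0],[2.78,-0.632,0,0,0,0],[2.78,-0.632,0,0,0,0],[2.78,-0.632,0,0,0,0],[2.78,-0.632,0,0,0,0],[2.78,-0.632,0,0,0,0],[2.78,-0.632,0,0,0,0],[2.78,-0.632,0,0,0,0],[2.78,-0.632,0,0,0,0],[2.78,-0.632,0,0,0,0],[2.78,-0.632,0,0,0,0],[2.78,-0.632,0,0,0,0],[2.78,-0.632,0,0,0,0],[2.78,-0.632,0,0,0,0],[2.78,-0.632,0,0,0,0],[0,0,0,0,0,0]]' ; python3 plan.py .617 .09 .02 39;python3 - <<'E'
from h import *
p,W=cloud("wrist"); cv2.imwrite("pics/e.png",p[:,:,::-1])
E
```

```text
t: 8.87
position: [0.6181, 0.0947, 0.1555]
tool_rot: [-180.0, -0.1, 39.9]
force: [-1.6, 0.3, -0.1]
gripper_width: -0.001
t 8.87 pos [0.6181 0.0947 0.1555] [-1.7999e+02 -1.0000e-01  3.9940e+01] g -0.001 F [-1.6  0.3 -0.1] q [  2.  29.   4.  65.   0. 142.]
total shift cm [-0.41  0.3  13.55] turn rad [-0.0003 -0.0017  0.0163]
rows: 4 x [-0.102  0.074  3.388]  then turn 1 x [-0.0003 -0.0017  0.0163]
```

View pics/e.png

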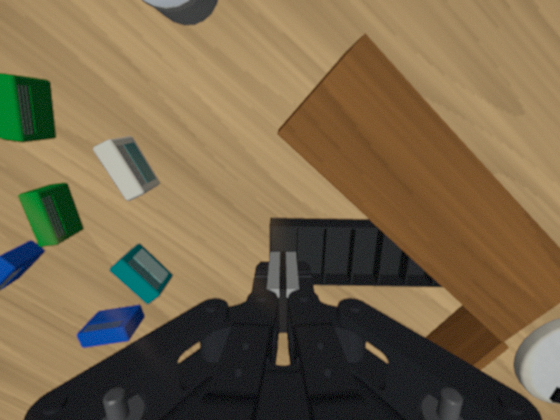

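```bash
python3 - <<'E'
from h import *
c=robot.calibration("wrist")
for z in (.155,.1,.032,.02): print(z,proj("wrist",[.617,.09,z]).round())
for uv in [(271,218),(270,284),(441,286),(372,220)]: print(uv,ray("wrist",*uv,.032).round(4))
print(ray("wrist",279,131,.074),ray("wrist",480,318,.074))
E
```

```text
0.155 [287. 240.]
0.1 [286. 213.]
0.032 [285. 191.]
0.02 [285. 189.]
(271, 218) [0.5841 0.0827 0.032 ]
(270, 284) [0.5193 0.0313 0.032 ]
(441, 286) [ 0.6463 -0.1238  0.032 ]
(372, 220) [ 0.6529 -0.0031  0.032 ]
[0.66269573 0.1361853  0.074     ] [ 0.65133366 -0.14674595  0.074     ]
```

```bash
python3 -m inch '[[-0.1,0.2,2.26,0,0,0],[-0.1,0.2,2.26,0,0,0],[0,0,2.26,0,0,0],[0,0,2.26,0,0,0],[0,0,2.26,0,0,0],[0,0,2.26,0,0,0],[0,0,0,0,0,0]]' ; python3 plan.py .617 .09 .02 39
```

```text
t: 9.5
position: [0.613, 0.0858, 0.0163]
tool_rot: [-179.8, 0.3, 39.7]
force: [-1.7, -0.3, 0.3]
gripper_width: -0.002
t 9.5 pos [0.613  0.0858 0.0163] [-179.75    0.33   39.66] g -0.002 F [-1.7 -0.3  0.3] q [  1.  35.  -8.  48.  -0. 142.]
total shift cm [ 0.57 -0.07 -0.37] turn rad [-0.0043  0.0058  0.0115]
rows: 1 x [ 0.574 -0.072 -0.371]  then turn 1 x [-0.0043  0.0058  0.0115]
```

```bash
python3 -m inch '[[-0.75,0,-0.3,0,0,0],[-0.75,0,0,0,0,0],[-0.555,-0.128,0,0,0,-0.025],[-0.555,-0.128,0,0,0,-0.025],[-0.555,-0.128,0,0,0,-0.025],[-0.555,-0.128,0,0,0,-0.025],[-0.555,-0.128,0,0,0,-0.025],[-0.555,-0.128,0,0,0,-0.025],[-0.555,-0.128,0,0,0,-0.025],[-0.555,-0.128,0,0,0,-0.025],[0,0,0,0,0,0]]' ; python3 - <<'E'
from h import *
p,W=cloud("wrist"); cv2.imwrite("pics/f.png",p[:,:,::-1])
E
```

```text
t: 10.42
position: [0.5664, 0.0522, 0.0255]
tool_rot: [179.9, -0.1, 51.1]
force: [0.7, -0.6, 0.3]
gripper_width: -0.005
```

View pics/f.png

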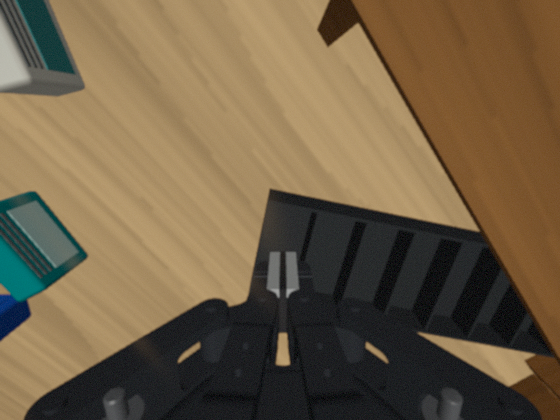

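```bash
python3 - <<'E'
from h import *
s=robot.read_state();P=s['position'];print(P,s['tool_rot'],s['force'],proj("wrist",P))
print([ray("wrist",*uv,.032).round(4) for uv in [(272,191),(250,300),(480,234)]])
p,W=cloud("scene"); cv2.imwrite("pics/g.png",cv2.resize(p[150:370,150:470,::-1],None,fx=2.5,fy=2.5))
p,W=cloud("side"); cv2.imwrite("pics/g2.png",cv2.resize(p[140:300,180:400,::-1],None,fx=3,fy=3))
E
```

```text
[0.56697067 0.05256702 0.02536024] [ 1.79889201e+02 -7.45864771e-02  5.09987665e+01] [-0.04813934 -0.4897283   0.29702057] [283.47067508 238.56184986]
[array([0.5831, 0.0836, 0.032 ]), array([0.5224, 0.0337, 0.032 ]), array([ 0.6667, -0.0201,  0.032 ])]
```

View pics/g.png

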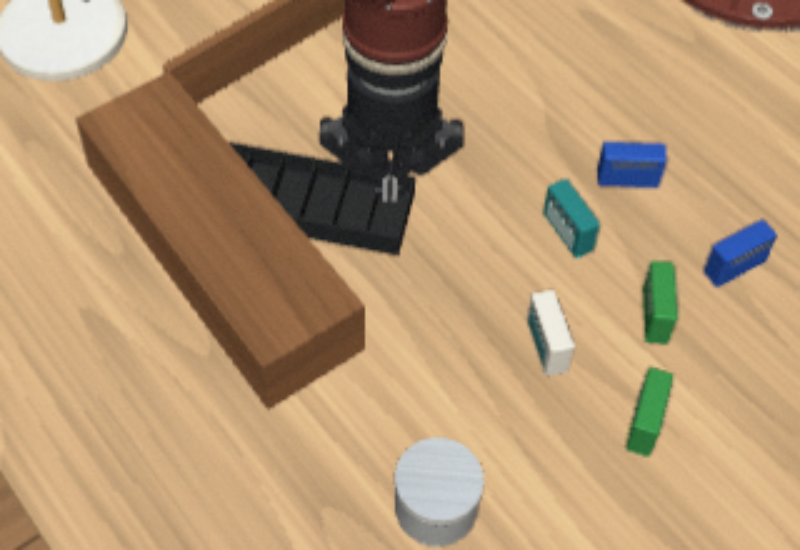

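View pics/g2.png

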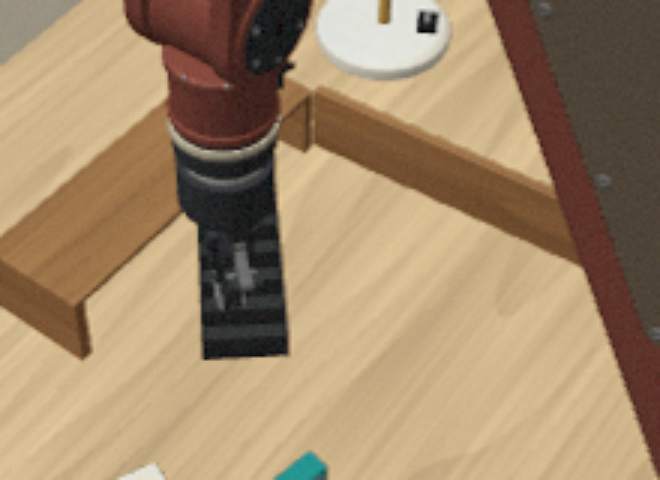

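```bash
python3 -m inch '[[0,0,-1,0,0,0],[0,0,-1,0,0,0],[0,0,-2,0,0,0],[0,0,-2,0,0,0],[0,0,0,0,0,0]]'; python3 - <<'E'
from h import *
s=robot.read_state();P=s['position'];print(P,s['tool_rot'],s['force'])
p,W=cloud("scene")
z=W[...,2];x=W[...,0];y=W[...,1]
cv2.imwrite("pics/i.png",cv2.resize(p[150:370,150:470,::-1],None,fx=2.5,fy=2.5))
p,W=cloud("wrist"); cv2.imwrite("pics/i2.png",p[:,:,::-1])
E
```

```text
t: 10.98
position: [0.5695, 0.0533, 0.0882]
tool_rot: [179.7, -0.2, 51.0]
force: [1.0, -0.3, 0.6]
gripper_width: 0.0
[0.56947452 0.05334998 0.08824222] [179.70685004  -0.22157109  51.04802697] [ 0.96966348 -0.31574794  0.60544882]
```

View pics/i.png

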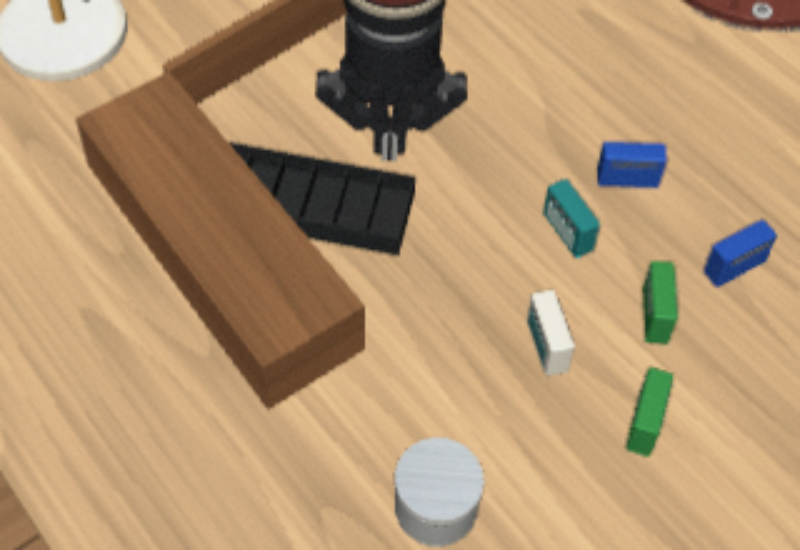

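View pics/i2.png

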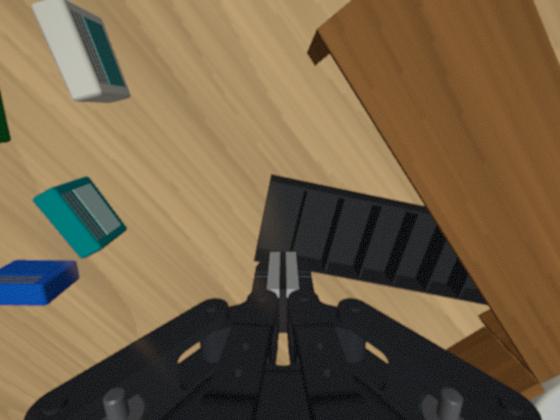

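```bash
python3 plan.py .617 .09 .088 39
```

```text
t 11.08 pos [0.5677 0.0533 0.085 ] [ 1.7988e+02 -9.0000e-02  5.1040e+01] g -0.001 F [ 0.4  0.3 -0.3] q [ -2.  26. -12.  52.   0. 127.]
total shift cm [ 5.95  1.53 -0.28] turn rad [ 0.0019 -0.0018  0.2102]
rows: 2 x [ 2.977  0.766 -0.142]  then turn 2 x [ 0.001  -0.0009  0.1051]
```

```bash
python3 -m inch '[[1.49,0.38,0,0,0,0.053],[1.49,0.46,0,0,0,0.053],[1.49,0.53,0,0,0,0.053],[1.49,0.6,0,0,0,0.053],[0,0,0,0,0,0],[0,0,0,0,0,0],[0,0,1.5,0,0,0],[0,0,1.5,0,0,0],[0,0,1.5,0,0,0],[0,0,1.5,0,0,0],[0,0,1.3,0,0,0],[0,0,0,0,0,0],[0,0,0,0,0,0],[0,0,0,0,0,0],[0,0,0,0,0,0]]'; python3 plan.py .617 .09 .012 39
```

```text
t: 12.33
position: [0.6221, 0.0826, 0.0116]
tool_rot: [180.0, -0.1, 38.9]
force: [-0.3, 0.1, 1.3]
gripper_width: -0.001
t 12.33 pos [0.6221 0.0826 0.0116] [ 1.7995e+02 -6.0000e-02  3.8910e+01] g -0.001 F [-0.3  0.1  1.3] q [  1.  36.  -7.  47.   0. 142.]
total shift cm [ 0.06 -0.9  -0.04] turn rad [ 0.0008 -0.0011 -0.0017]
rows: 1 x [ 0.063 -0.896 -0.043]  then turn 1 x [ 0.0008 -0.0011 -0.0017]
```

```bash
python3 -m inch '[[-0.6,0,0,0,0,0],[-0.6,0,0,0,0,0],[-0.6,0,0,0,0,0],[0,0,0,0,0,0]]';python3 -m inch '[[-0.54,-0.13,0,0,0,-0.025],[-0.54,-0.13,0,0,0,-0.025],[-0.54,-0.13,0,0,0,-0.025],[-0.54,-0.13,0,0,0,-0.025],[0,0,0,0,0,0]]' ; python3 - <<'E'
from h import *
p,W=cloud("wrist"); cv2.imwrite("pics/j.png",p[:,:,::-1]);print(robot.read_state()['force'])
p,W=cloud("side"); cv2.imwrite("pics/j2.png",cv2.resize(p[140:300,180:400,::-1],None,fx=3,fy=3))
E
```

```text
t: 12.67
position: [0.6064, 0.0706, 0.0107]
tool_rot: [-180.0, 0.0, 38.9]
force: [0.4, -0.2, 0.9]
gripper_width: -0.0
t: 13.08
position: [0.587, 0.0607, 0.0106]
tool_rot: [-180.0, 0.0, 44.7]
force: [-0.2, -0.2, -0.4]
gripper_width: -0.001
[-0.19782307  0.48917091  0.53476994]
```

View pics/j.png

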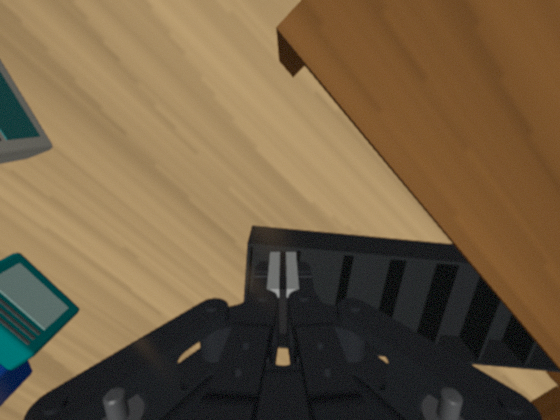

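View pics/j2.png

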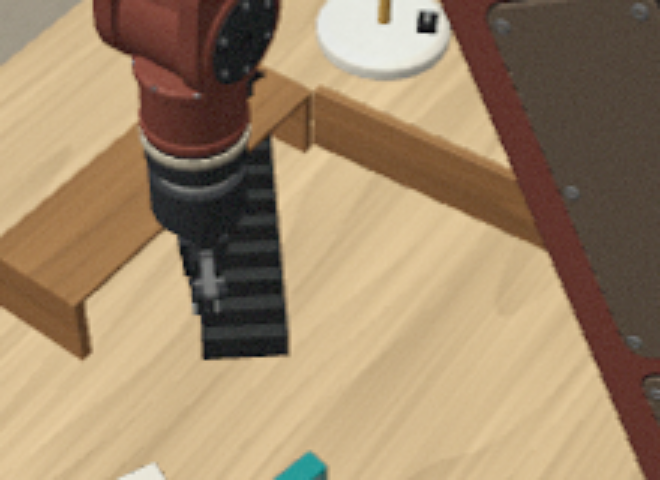

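```bash
python3 - <<'E'
from h import *
s=robot.read_state();P=s['position'];print(P)
u=proj("side",P);print(u,(u-[180,140])*3)
u=proj("scene",P);print(u,(u-[150,150])*2.5)
p,W=cloud("side")
cv2.imwrite("pics/k.png",cv2.resize(p[190:270,220:300,::-1],None,fx=7,fy=7,interpolation=cv2.INTER_CUBIC))
p,W=cloud("scene")
cv2.imwrite("pics/k2.png",cv2.resize(p[180:260,260:340,::-1],None,fx=7,fy=7,interpolation=cv2.INTER_CUBIC))
E
```

```text
[0.58807979 0.06107056 0.01070614]
[247.54397027 251.21116933] [202.63191082 333.633508  ]
[300.53458331 247.7261698 ] [376.33645828 244.31542449]
```

View pics/k.png

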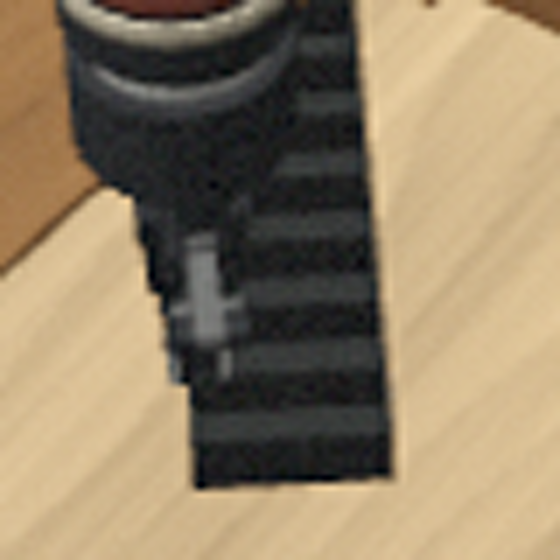

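View pics/k2.png

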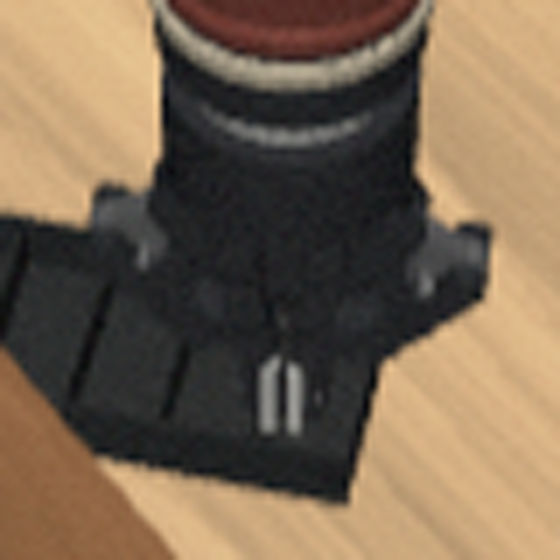

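```bash
python3 - <<'E'
from h import *
from scipy.spatial.transform import Rotation as Ro
s=robot.read_state();P=s['position'];R=Ro.from_euler('xyz',s['tool_rot'],degrees=True)
p,W=cloud("wrist")
for n in ("wrist","scene","side"):
    p,W=cloud(n)
    T=R.inv().apply((W-P).reshape(-1,3)).reshape(420,560,3)
    if n=="wrist":
        for v in range(220,300,6): print(v,p[v,274],(W[v,274]*1000).round(),(T[v,274]*1000).round(1), (T[v,283]*1000).round(1))
    else:
        m=(abs(T[...,0])<.03)&(abs(T[...,1])<.03)&(T[...,2]<0.02)&(T[...,2]>-.1)
        m&=(p.astype(int).min(2)>100); print(n,m.sum(),(T[m]*1000).round(1)[np.argsort(T[m][:,2])][-8:])
E
```

```text
220 [166 137  97] [591.  72.   1.] [ 9.5 -6.4  9.3] [ 8.9 -0.3 10.7]
226 [165 139  99] [587.  69.   1.] [ 4.8 -6.5 10. ] [ 4.2 -0.3 11.4]
232 [53 45 32] [587.  69.  11.] [ 4.8 -6.2 -0.4] [ 3.5 -0.3  2.6]
238 [54 47 39] [587.  69.  19.] [ 4.3 -6.  -8.8] [ 3.5 -0.4 -7. ]
244 [49 42 34] [587.  68.  28.] [  4.4  -5.8 -17.7] [  3.9  -0.4 -16.6]
250 [54 53 47] [586.  67.  31.] [  1.8  -5.7 -20.5] [  2.3  -0.4 -21.5]
256 [112 113 110] [593.  73.  56.] [ 11.1  -5.  -45.7] [ 11.1  -0.4 -45.6]
262 [114 115 112] [592.  72.  60.] [ 10.   -4.9 -49.8] [ 10.6  -0.5 -50.9]
268 [115 115 112] [593.  72.  68.] [ 10.8  -4.7 -56.9] [ 10.9  -0.5 -57. ]
274 [112 111 109] [593.  72.  73.] [ 10.7  -4.5 -61.9] [ 10.3  -0.5 -61.3]
280 [111 113 111] [593.  72.  78.] [ 10.9  -4.4 -67.3] [ 10.6  -0.5 -66.7]
286 [111 113 113] [593.  71.  81.] [ 10.2  -4.3 -70.7] [ 11.3  -0.5 -72.3]
292 [104 105 102] [594.  73.  89.] [ 12.3  -4.1 -78.2] [  8.8  -0.5 -73. ]
298 [31 31 29] [594.  73.  93.] [ 12.2  -4.  -81.9] [  6.7  -0.5 -74.1]
scene 349 [[ 27.9  23.1  13.8]
 [  7.8   0.   14. ]
 [ 18.4 -24.6  14. ]
 [ 22.4   5.2  14.2]
 [  2.2   0.7  14.2]
 [ -1.6  15.4  14.2]
 [  5.8  28.5  14.3]
 [  9.7  -2.6  14.9]]
side 230 [[ 15.7  -9.   13.6]
 [ 10.2  -6.6  13.7]
 [ 25.4  19.   13.8]
 [  4.6 -23.5  14. ]
 [ 21.5 -14.3  14. ]
 [ 11.4 -15.9  14. ]
 [ 15.9  11.3  14.4]
 [ 18.8   9.2  15.3]]
```

```bash
python3 - <<'E'
from h import *
for dz in (0,.02,.03,.04,.05): print(dz,proj("scene",[.5685,.0533,.086+dz]).round(1))
c=robot.calibration("wrist"); s=robot.read_state()
from scipy.spatial.transform import Rotation as Ro
R=Ro.from_euler('xyz',s['tool_rot'],degrees=True)
print(R.inv().apply(-c["R"].T@c["t"]-s['position']))
E
python3 -c "
import cv2
a=cv2.imread('pics/i.png')[60:200,300:480];cv2.imwrite('pics/l.png',cv2.resize(a,None,fx=4,fy=4))
a=cv2.imread('pics/a_scene.png');
a=cv2.imread('pics/d.png')[60:150,260:340];cv2.imwrite('pics/l2.png',cv2.resize(a,None,fx=6,fy=6))"
```

```text
0 [305.6 221.9]
0.02 [305.8 216.4]
0.03 [305.8 213.6]
0.04 [305.9 210.8]
0.05 [306.  207.9]
[ 0.08091944 -0.00082161 -0.17875649]
```

View pics/l.png

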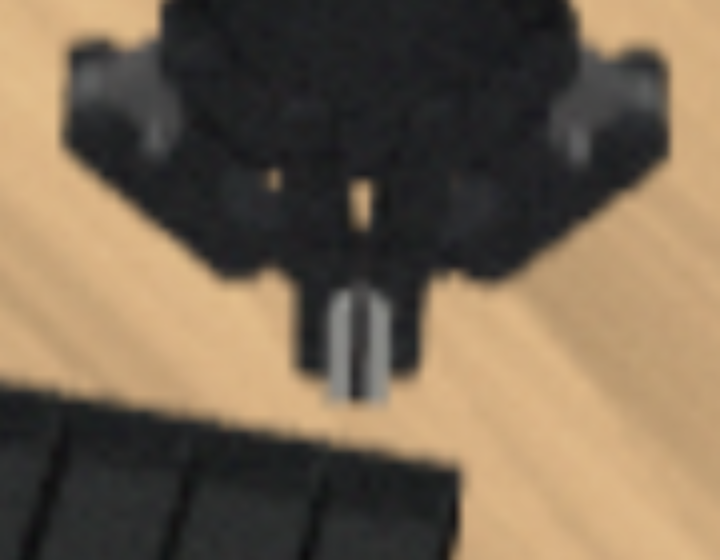

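View pics/l2.png

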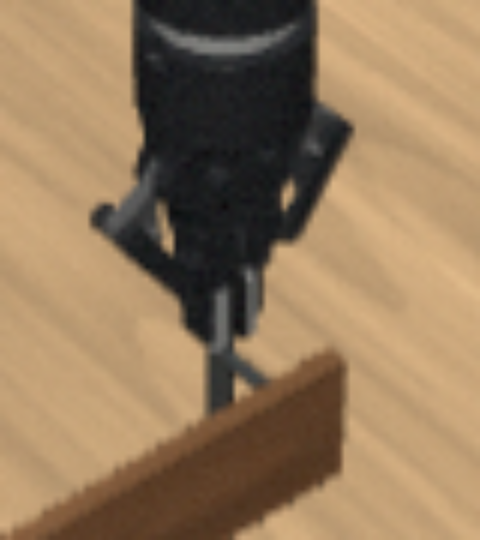

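```bash
python3 -m inch '[[1,0.25,0,0,0,0.05],[1,0.25,0,0,0,0.05],[1.2,0,0,0,0,0],[0.8,0,0,0,0,0],[0,0,0,0,0,0],[0,0,0,0,0,0],[0,0,0,0,0,0]]'; python3 - <<'E'
from h import *
from scipy.spatial.transform import Rotation as Ro
s=robot.read_state();P=s['position'];R=Ro.from_euler('xyz',s['tool_rot'],degrees=True)
p,W=cloud("wrist")
T=R.inv().apply((W-P).reshape(-1,3)).reshape(420,560,3)*1000
for u in (274,293,262):
  for v in range(226,330,4): print(u,v,p[v,u],T[v,u].round(1))
cv2.imwrite("pics/m.png",cv2.resize(p[200:340,200:370,::-1],None,fx=4,fy=4,interpolation=2))
E
```

```text
t: 14.07
position: [0.6208, 0.0836, 0.0103]
tool_rot: [-180.0, 0.0, 38.9]
force: [0.4, -0.8, -0.4]
gripper_width: 0.001
274 226 [171 144 102] [ 4.9 -6.4  9.7]
274 230 [173 144 104] [ 1.4 -6.5 11. ]
274 234 [172 144 105] [-1.6 -6.5 10.8]
274 238 [157 129  92] [-4.  -6.5  9.5]
274 242 [153 128  88] [-7.6 -6.5 10.6]
274 246 [156 131  91] [-10.8  -6.6  10.9]
274 250 [158 131  92] [-13.5  -6.6  10.1]
274 254 [109 108 105] [ 11.   -5.  -43.4]
274 258 [110 111 105] [ 10.8  -4.9 -47.4]
274 262 [110 109 107] [ 10.7  -4.8 -51.2]
274 266 [111 110 107] [ 10.5  -4.7 -54.6]
274 270 [108 108 104] [ 10.6  -4.6 -58.5]
274 274 [107 106 108] [ 10.8  -4.5 -62.4]
274 278 [110 111 109] [ 10.4  -4.4 -65. ]
274 282 [109 108 108] [ 10.7  -4.3 -68.7]
274 286 [107 106 106] [ 10.5  -4.2 -71.3]
274 290 [149 151 148] [ 10.2  -4.2 -73.8]
274 294 [40 38 40] [ 11.2  -4.  -78. ]
274 298 [30 28 28] [ 11.9  -3.9 -81.6]
274 302 [36 33 35] [ 12.3  -3.9 -84.6]
274 306 [37 37 33] [ 12.1  -3.8 -86.7]
274 310 [34 30 36] [ 11.3  -3.8 -88. ]
274 314 [26 21 25] [ 11.7  -3.7 -90.7]
274 318 [20 20 21] [ 11.6  -3.6 -92.7]
274 322 
[... 1460 characters left out ...]
 [160 133  94] [-19.8 -15.2  10.1]
262 262 [56 47 33] [  6.5 -11.1 -43.6]
262 266 [29 26 29] [  7.1 -10.8 -48.6]
262 270 [31 31 31] [  6.4 -10.6 -51.4]
262 274 [40 36 36] [  7.2 -10.3 -56.4]
262 278 [42 42 39] [  6.9 -10.1 -59.4]
262 282 [45 41 38] [  7.1  -9.9 -63. ]
262 286 [46 39 34] [  7.1  -9.6 -66.2]
262 290 [50 46 44] [ 11.7  -8.9 -76. ]
262 294 [39 32 28] [ 13.6  -8.5 -81.4]
262 298 [48 42 45] [ 13.3  -8.4 -83.5]
262 302 [39 37 38] [ 12.5  -8.3 -85. ]
262 306 [28 27 27] [ 12.   -8.2 -86.5]
262 310 [33 30 32] [ 12.2  -8.  -89.1]
262 314 [26 30 30] [ 11.4  -8.  -90.3]
262 318 [26 29 39] [ 12.1  -7.8 -93.3]
262 322 [28 23 30] [ 11.7  -7.7 -94.8]
262 326 [15 18 27] [  16.2   -7.1 -102.1]
```

View pics/m.png

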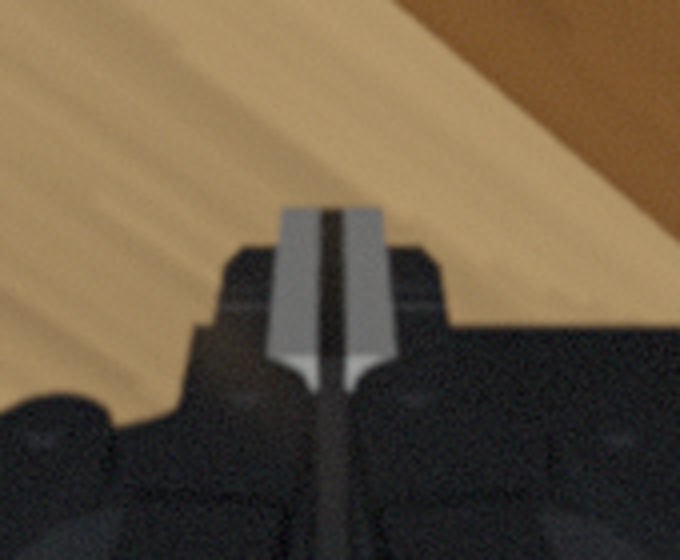

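```bash
python3 - <<'E'
from h import *
from scipy.spatial.transform import Rotation as Ro
s=robot.read_state();P=s['position'];R=Ro.from_euler('xyz',s['tool_rot'],degrees=True)
for n in ("scene","side"):
    p,W=cloud(n)
    T=R.inv().apply((W-P).reshape(-1,3)).reshape(420,560,3)*1000
    m=(abs(T[...,0])<18)&(abs(T[...,1])<18)&(T[...,2]<6)&(T[...,2]>-90)
    v,u=np.nonzero(m); o=np.argsort(-T[m][:,2])[:25]
    print(n); print(np.c_[u[o],v[o],T[m][o].round(),p[m][o]])
E
python3 -m inch '[[0,0,0.3,0,0,0],[0,0,0.3,0,0,0],[0,0,0,0,0,0]]'
python3 -m inch '[[0,0,0.3,0,0,0],[0,0,0.3,0,0,0],[0,0,0,0,0,0]]'
```

```text
scene
[[296. 258. -14.   2.   6. 197. 163. 123.]
 [302. 268.  10. -18.   6. 212. 175. 130.]
 [302. 260. -11. -13.   6. 209. 174. 128.]
 [293. 266.   9.   3.   5. 219. 181. 136.]
 [297. 268.  13.  -7.   5. 222. 185. 137.]
 [303. 258. -17. -14.   5. 197. 164. 122.]
 [299. 270.  17. -13.   4. 223. 186. 137.]
 [297. 255.   6.  -5. -37. 144. 131. 111.]
 [291. 254.   7.   8. -38. 159. 145. 128.]
 [297. 254.   6.  -5. -41. 105.  99.  92.]
 [295. 255.  10.  -1. -42. 150. 143. 136.]
 [296. 255.  10.  -4. -43. 145. 141. 132.]
 [292. 254.  10.   5. -44. 146. 146. 142.]
 [290. 251.   3.  11. -44.  33.  35.  36.]
 [299. 253.   4.  -9. -45.  33.  33.  36.]
 [298. 253.   5.  -7. -45.  60.  56.  49.]
 [294. 254.  10.   1. -45.  29.  30.  26.]
 [293. 254.  10.   3. -45.  90.  90.  90.]
 [295. 254.   9.  -1. -45. 139. 140. 137.]
 [289. 251.   5.  13. -45.  85.  73.  59.]
 [295. 253.   7.  -1. -46. 139. 137. 137.]
 [296. 254.   9.  -4. -46. 136. 138. 134.]
 [291. 253.  10.   8. -46. 154. 145. 132.]
 [297. 253.   7.  -5. -47.  72.  73.  73.]
 [293. 253.   9.   3. -47.  83.  83.  78.]]
side
[[235. 254.  
[... 602 characters left out ...]
 0. -12. -48.  38.  39.  43.]
 [230. 244.   3. -15. -48. 135. 114.  87.]
 [232. 242.  -2.  -9. -48.  43.  43.  47.]
 [235. 241. -10.  -7. -49. 101. 104. 104.]
 [232. 243.  -3. -14. -50.  42.  45.  50.]
 [230. 243.   2. -14. -50.  20.  25.  27.]
 [233. 243.  -5. -14. -50.  29.  32.  35.]
 [234. 243.  -8. -15. -51.  45.  49.  51.]
 [231. 242.  -0. -12. -52.  24.  26.  26.]
 [228. 241.   7.  -8. -52. 101. 105. 105.]
 [236. 240. -13.  -7. -53. 173. 154. 127.]]
t: 14.47
position: [0.6209, 0.0836, 0.0038]
tool_rot: [-180.0, 0.0, 38.9]
force: [-0.0, 0.5, 0.3]
gripper_width: -0.003
t: 14.72
position: [0.621, 0.0837, -0.0023]
tool_rot: [-180.0, 0.0, 38.9]
force: [-0.4, 0.6, 0.7]
gripper_width: -0.001
```

```bash
python3 -m inch '[[0,0,0.4,0,0,0],[0,0,0.4,0,0,0],[0,0,0.4,0,0,0],[0,0,0.4,0,0,0],[0,0,0.4,0,0,0],[0,0,0,0,0,0],[0,0,0,0,0,0]]'
python3 -m inch '[[0,0,0.4,0,0,0],[0,0,0,0,0,0],[0,0,0,0,0,0]]'
```

```text
t: 15.3
position: [0.6212, 0.0838, -0.0218]
tool_rot: [-180.0, 0.0, 38.9]
force: [-0.1, -0.4, 1.3]
gripper_width: 0.002
t: 15.55
position: [0.6213, 0.0838, -0.0256]
tool_rot: [-180.0, 0.0, 38.9]
force: [0.2, 0.1, -0.9]
gripper_width: 0.004
```

```bash
python3 -m inch '[[-0.6,0,0,0,0,0],[-0.6,0,0,0,0,0],[-0.6,0,0,0,0,0],[0,0,0,0,0,0]]';python3 -m inch '[[-0.54,-0.13,0,0,0,-0.025],[-0.54,-0.13,0,0,0,-0.025],[-0.54,-0.13,0,0,0,-0.025],[-0.54,-0.13,0,0,0,-0.025],[0,0,0,0,0,0]]' ; python3 - <<'E'
from h import *
p,W=cloud("wrist"); cv2.imwrite("pics/n.png",p[:,:,::-1]);print(robot.read_state()['force'])
E
```

```text
t: 15.88
position: [0.6061, 0.0716, -0.0255]
tool_rot: [-180.0, 0.1, 38.9]
force: [-0.0, 0.2, -0.3]
gripper_width: 0.001
t: 16.3
position: [0.587, 0.0618, -0.0254]
tool_rot: [-180.0, 0.0, 44.7]
force: [0.8, 0.4, -0.4]
gripper_width: 0.001
[-0.6560451   0.14625098 -0.39033793]
```

View pics/n.png

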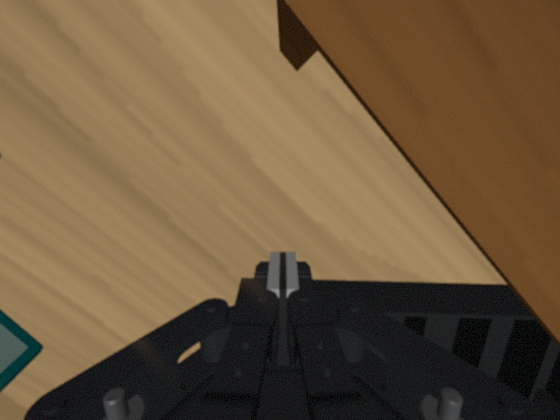

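```bash
python3 -m inch '[[-0.55,-0.12,0,0,0,-0.025],[-0.55,-0.12,0,0,0,-0.025],[-0.55,-0.12,0,0,0,-0.025],[-0.55,-0.12,0,0,0,-0.025],[-0.55,-0.12,0,0,0,-0.025],[-0.55,-0.12,0,0,0,-0.025],[-0.55,-0.12,0,0,0,-0.025],[-0.55,-0.12,0,0,0,-0.025],[-0.55,-0.12,0,0,0,-0.025],[-0.55,-0.12,0,0,0,-0.025],[-0.55,-0.12,0,0,0,-0.025],[-0.55,-0.12,0,0,0,-0.025],[-0.55,-0.12,0,0,0,-0.025],[-0.55,-0.12,0,0,0,-0.025],[-0.4,-0.1,0,0,0,-0.018],[-0.3,-0.08,0,0,0,-0.013],[0,0,0,0,0,0],[0,0,0,0,0,0]]' ;python3 -m inch '[[0.8,0,0,0,0,0],[0.8,0,0,0,0,0],[0,0,-2,0,0,0],[0,0,-3,0,0,0],[0,0,-3,0,0,0],[0,0,-3,0,0,0],[0,0,-3,0,0,0],[0,0,-1,0,0,0]]' 1; python3 - <<'E'
from h import *
p,W=cloud("wrist"); cv2.imwrite("pics/o.png",p[:,:,::-1]);print(robot.read_state()['force'])
for n in ["scene","side"]:
    p,W=cloud(n); z=W[...,2];x=W[...,0];y=W[...,1]; cv2.imwrite(f"pics/o_{n}.png",p[:,:,::-1])
E
```

```text
t: 17.85
position: [0.5246, 0.0043, -0.0255]
tool_rot: [180.0, 0.0, 66.4]
force: [-0.5, -0.4, -0.2]
gripper_width: -0.001
t: 18.52
position: [0.5335, 0.0199, 0.1287]
tool_rot: [179.7, -0.1, 66.5]
force: [1.2, 0.3, -0.1]
gripper_width: 0.999
[ 0.31875355 -0.72513597  2.50106355]
```

View pics/o.png

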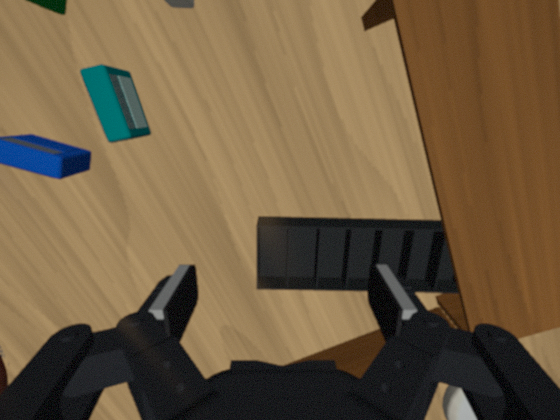

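View pics/o_side.png

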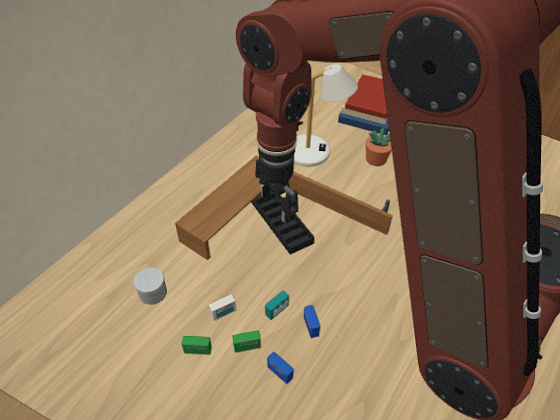

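```bash
python3 - <<'E'
from h import *
pts=[ray("wrist",*uv,.032)[:2] for uv in [(259,217),(258,289),(440,220),(440,292)]]
a,b,c,d=pts;print(np.round(pts,4))
for e in (c-a,d-b): print(np.degrees(np.arctan2(-e[1],-e[0])))
p,W=cloud("wrist");z=W[...,2];x=W[...,0];y=W[...,1]
m=(z>.022)&(z<.04)&(p.max(2)<75)&(x>.42)&(x<.66)&(y>-.16)&(y<.06)
k,l,s,_=cv2.connectedComponentsWithStats(m.astype(np.uint8)); i=1+s[1:,4].argmax()
q=W[l==i][:,:2].astype(np.float32); r=cv2.minAreaRect(q); print(s[i],r,cv2.boxPoints(r).round(4))
E
```

```text
[[ 0.5027  0.0119]
 [ 0.4675 -0.0616]
 [ 0.6636 -0.0614]
 [ 0.6434 -0.1417]]
155.5070541976967
155.51524447040265
[ 259  222  181   70 2724] ((0.564067006111145, -0.06656212359666824), (0.07437972724437714, 0.17791782319545746), 65.24748229980469) [[ 0.4677 -0.0631]
 [ 0.6293 -0.1376]
 [ 0.6604 -0.07  ]
 [ 0.4989  0.0045]]
```

```bash
python3 plan.py .53 .12 .10 77.4
```

```text
t 18.72 pos [0.5308 0.0197 0.1238] [-1.7997e+02  1.0000e-02  6.6470e+01] g 0.995 F [-0.5  0.3  0.4] q [ -6.  20. -15.  55.   0. 108.]
total shift cm [ 9.16 -4.07  2.38] turn rad [-6.000e-04  1.000e-04 -1.907e-01]
rows: 3 x [ 3.054 -1.358  0.792]  then turn 2 x [-0.0003  0.     -0.0954]
```

```bash
python3 -m inch '[[1.83,-0.81,0,0,0,0],[1.83,-0.81,0,0,0,0],[1.83,-0.81,0,0,0,0],[1.83,-0.81,0,0,0,0],[1.83,-0.81,0,0,0,0],[0,0,2,0,0,-0.064],[0,0,2,0,0,-0.064],[0,0,2,0,0,-0.064],[0,0,2,0,0,0],[0,0,2,0,0,0],[0,0,2,0,0,0],[0,0,1,0,0,0],[0,0,0,0,0,0],[0,0,0,0,0,0]]' 0
for i in 1; do python3 -m inch '[[0,0,1,0,0,0],[0,0,0.6,0,0,0],[0,0,0,0,0,0],[0,0,0,0,0,0]]'; done
```

```text
t: 19.88
position: [0.5294, 0.1193, -0.0063]
tool_rot: [-179.9, 0.0, 77.5]
force: [0.4, 0.2, 0.4]
gripper_width: -0.001
t: 20.22
position: [0.5302, 0.1192, -0.0216]
tool_rot: [-180.0, 0.0, 77.5]
force: [-0.2, 0.2, -0.4]
gripper_width: 0.004
```

```bash
python3 -m inch '[[0,0,0.3,0,0,0],[0,0,0.3,0,0,0],[0,0,0,0,0,0]]';python3 -m inch '[[0,0,0.3,0,0,0],[0,0,0.2,0,0,0],[0,0,0,0,0,0]]'
```

```text
t: 20.47
position: [0.5302, 0.1192, -0.0278]
tool_rot: [-180.0, 0.0, 77.4]
force: [-0.8, -0.2, -0.3]
gripper_width: 0.002
t: 20.72
position: [0.5301, 0.1192, -0.0329]
tool_rot: [-180.0, 0.0, 77.4]
force: [-0.4, 0.6, 0.2]
gripper_width: -0.002
```

```bash
python3 -m inch '[[0,0,0.2,0,0,0],[0,0,0.2,0,0,0],[0,0,0,0,0,0]]';python3 -m inch '[[0,0,0.2,0,0,0],[0,0,0,0,0,0],[0,0,0,0,0,0]]';python3 -m inch '[[0,0,0.2,0,0,0],[0,0,0,0,0,0],[0,0,0,0,0,0]]'
```

```text
t: 20.97
position: [0.5306, 0.1192, -0.0361]
tool_rot: [180.0, -0.0, 77.5]
force: [-1.5, -0.2, 6.0]
gripper_width: 0.0
t: 21.22
position: [0.5307, 0.1193, -0.0363]
tool_rot: [179.9, -0.0, 77.5]
force: [-9.8, -0.6, 33.3]
gripper_width: -0.002
t: 21.47
position: [0.5309, 0.1193, -0.0364]
tool_rot: [179.9, -0.0, 77.5]
force: [-16.7, -2.4, 61.6]
gripper_width: 0.0
```

```bash
python3 -m inch '[[0,0,-0.5,0,0,0],[0,0,-2,0,0,0],[0,0,-3,0,0,0],[0,0,-3,0,0,0],[0,0,-3,0,0,0],[0,0,-2.5,0,0,0],[0,0,0,0,0,0],[0,0,0,0,0,0]]' 1; python3 plan.py .432 .154 .10 77.4
```

```text
t: 22.13
position: [0.5316, 0.1194, 0.1007]
tool_rot: [179.8, -0.1, 77.5]
force: [-0.1, -0.6, -2.2]
gripper_width: 0.999
t 22.13 pos [0.5316 0.1194 0.1007] [ 1.7983e+02 -5.0000e-02  7.7450e+01] g 0.999 F [-0.1 -0.6 -2.2] q [  5.  23. -15.  52.  -0. 108.]
total shift cm [  1.22 -10.48   0.04] turn rad [ 0.003  -0.0009  0.0009]
rows: 3 x [ 0.406 -3.492  0.014]  then turn 1 x [ 0.003  -0.0009  0.0009]
```

```bash
python3 -m inch '[[0.24,-2.1,0,0,0,0],[0.24,-2.1,0,0,0,0],[0.24,-2.1,0,0,0,0],[0.24,-2.1,0,0,0,0],[0.24,-2.1,0,0,0,0],[0,0,0,0,0,0],[0,0,0,0,0,0],[0,0,0,0,0,0]]'; cat > cart.py <<'E'
from h import *
import sys
def find(n,lo,hi,near,zt=.046,rad=.09):
    p,W=cloud(n); h=cv2.cvtColor(p,cv2.COLOR_RGB2HSV); z=W[...,2]
    m=(abs(z-zt)<.006)&(np.hypot(W[...,0]-near[0],W[...,1]-near[1])<rad)
    m&=(h>=lo).all(2)&(h<=hi).all(2)
    k,l,s,_=cv2.connectedComponentsWithStats(m.astype(np.uint8))
    if k<2: print(n,'none'); return
    i=1+s[1:,4].argmax(); q=W[l==i]; r=cv2.minAreaRect(q[:,:2].astype(np.float32))
    b=cv2.boxPoints(r); e=b[1]-b[0] if np.hypot(*(b[1]-b[0]))>np.hypot(*(b[2]-b[1])) else b[2]-b[1]
    print(n,s[i][4],np.round(r[0],4),np.round(r[1],4),'long axis deg',round(np.degrees(np.arctan2(e[1],e[0]))%180,1),'z',np.median(q[:,2]).round(4))
T=((80,80,40),(100,255,255)); Wh=((0,0,120),(180,60,255))
if __name__=="__main__":
    c={'t':T,'w':Wh}[sys.argv[1]]; near=tuple(map(float,sys.argv[2:4])); zt=float(sys.argv[4]) if len(sys.argv)>4 else .046
    for n in ("wrist","scene","side"): find(n,*c,near,zt)
E
python3 cart.py t .432 .154; python3 cart.py w .531 .233; python3 -c "
from h import *
cv2.imwrite('pics/q.png',robot.camera('wrist')[0][:,:,::-1])"; python3 plan.py .432 .154 -.011 77.4
```

```text
t: 22.8
position: [0.4308, 0.1536, 0.0989]
tool_rot: [-180.0, 0.0, 77.5]
force: [0.3, -0.3, 0.2]
gripper_width: 1.003
wrist 1672 [0.4322 0.1569] [0.0588 0.0208] long axis deg 79.6 z 0.0458
scene 196 [0.4345 0.1551] [0.0582 0.0223] long axis deg 77.3 z 0.0463
side 217 [0.43   0.1562] [0.0598 0.0224] long axis deg 78.0 z 0.0461
wrist 2492 [0.5319 0.2341] [0.0584 0.0221] long axis deg 64.2 z 0.0458
scene 263 [0.5325 0.2322] [0.0617 0.0231] long axis deg 65.4 z 0.0463
side 215 [0.53  0.233] [0.0589 0.0238] long axis deg 64.1 z 0.0463
t 23.15 pos [0.4308 0.1536 0.0994] [-180.      0.     77.43] g 0.999 F [-0.9  0.4 -0.3] q [ 10.  14. -28.  48.  -0. 113.]
total shift cm [ 0.06  0.1  11.04] turn rad [-0.      0.      0.0005]
rows: 3 x [0.021 0.035 3.679]  then turn 1 x [-0.      0.      0.0005]
```

View pics/q.png

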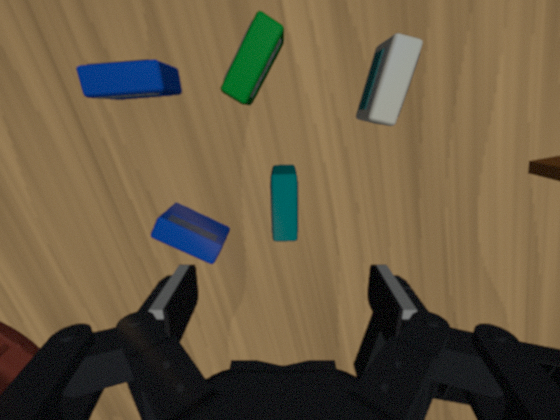

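```bash
python3 -m inch '[[0.26,0.06,0,0,0,-0.01],[0,0,0,0,0,0],[0,0,0,0,0,0],[0,0,2,0,0,0],[0,0,2,0,0,0],[0,0,2,0,0,0],[0,0,2,0,0,0],[0,0,2,0,0,0],[0,0,1,0,0,0],[0,0,0,0,0,0],[0,0,0,0,0,0]]' 0.6 30; python3 -m inch '[[0,0,0,0,0,0],[0,0,0,0,0,0],[0,0,0,0,0,0],[0,0,0,0,0,0],[0,0,0,0,0,0],[0,0,0,0,0,0],[0,0,0,0,0,0]]' 0 30; python3 -c "
from h import *
cv2.imwrite('pics/r.png',robot.camera('wrist')[0][:,:,::-1])
cv2.imwrite('pics/r2.png',cv2.resize(robot.camera('side')[0][240:360,200:380,::-1],None,fx=4,fy=4))"
```

```text
t: 24.07
position: [0.4313, 0.1561, -0.0106]
tool_rot: [-179.9, 0.0, 78.0]
force: [1.2, -0.1, 0.3]
gripper_width: 0.597
t: 24.65
position: [0.4326, 0.1563, -0.0095]
tool_rot: [179.9, -0.0, 78.0]
force: [-0.4, 0.2, 7.8]
gripper_width: 0.25
```

View pics/r.png

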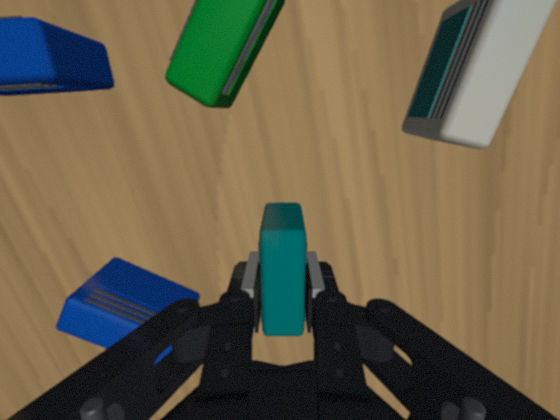

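View pics/r2.png

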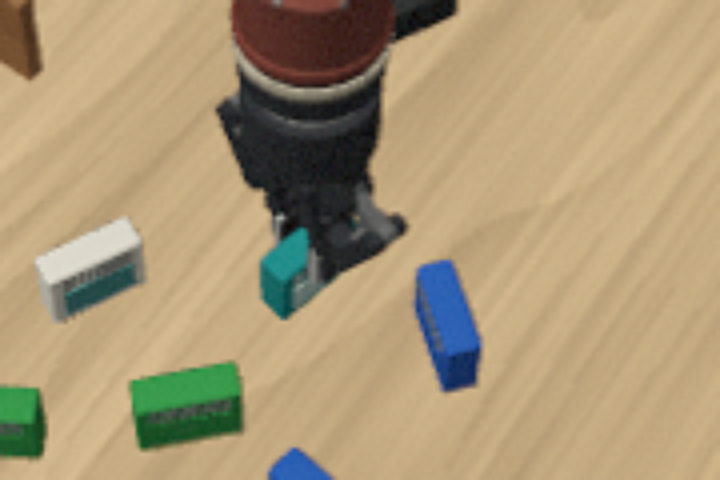

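```bash
python3 -m inch '[[0,0,-1,0,0,0],[0,0,-2,0,0,0],[0,0,-2,0,0,0],[0,0,-2,0,0,0],[0,0,0,0,0,0],[0,0,0,0,0,0]]'; python3 plan.py .4987 -.0364 .06 65.25
```

```text
t: 25.25
position: [0.4328, 0.1564, 0.0605]
tool_rot: [179.9, -0.1, 78.0]
force: [0.6, -0.7, -1.3]
gripper_width: 0.249
t 25.25 pos [0.4328 0.1564 0.0605] [ 1.7985e+02 -7.0000e-02  7.8030e+01] g 0.249 F [ 0.6 -0.7 -1.3] q [ 11.  17. -31.  42.   0. 113.]
total shift cm [-17.49  10.45   0.06] turn rad [ 0.0024 -0.0014  0.223 ]
rows: 6 x [-2.916  1.742  0.01 ]  then turn 2 x [ 0.0012 -0.0007  0.1115]
```

```bash
python3 -m inch '[[-1.75,1.045,0,0,0,0],[-1.75,1.045,0,0,0,0],[-1.75,1.045,0,0,0,0],[-1.75,1.045,0,0,0,0],[-1.75,1.045,0,0,0,0],[-1.75,1.045,0,0,0,0],[-1.75,1.045,0,0,0,0],[-1.75,1.045,0,0,0,0],[-1.75,1.045,0,0,0,0],[-1.75,1.045,0,0,0,0],[0,0,0,0,0,0.0743],[0,0,0,0,0,0.0743],[0,0,0,0,0,0.0743],[0,0,0,0,0,0],[0,0,0,0,0,0],[0,0,0,0,0,0]]'; python3 plan.py .4987 -.0364 .0 65.25;  python3 -c "
from h import *
p=robot.camera('wrist')[0].copy()
for x,y in ((.4987,-.0364),):
  u=np.array([-.908,.419]);n=np.array([-.419,-.908])
  for a in (-15,15):
    for b in (-35,35):
      q=proj('wrist',list(np.array([x,y])+u*a/1000+n*b/1000)+[.031]);cv2.circle(p,(int(q[0]),int(q[1])),3,(255,0,0),1)
cv2.imwrite('pics/s.png',p[:,:,::-1])"
```

```text
t: 26.58
position: [0.4972, -0.0365, 0.0589]
tool_rot: [-179.9, 0.0, 65.4]
force: [0.2, 1.2, -1.7]
gripper_width: 0.247
t 26.58 pos [ 0.4972 -0.0365  0.0589] [-1.7995e+02  1.0000e-02  6.5400e+01] g 0.247 F [ 0.2  1.2 -1.7] q [-13.  21. -25.  44.   0. 102.]
total shift cm [0.08 0.14 5.89] turn rad [-0.0009  0.0002  0.0026]
rows: 2 x [0.039 0.07  2.947]  then turn 1 x [-0.0009  0.0002  0.0026]
```

View pics/s.png

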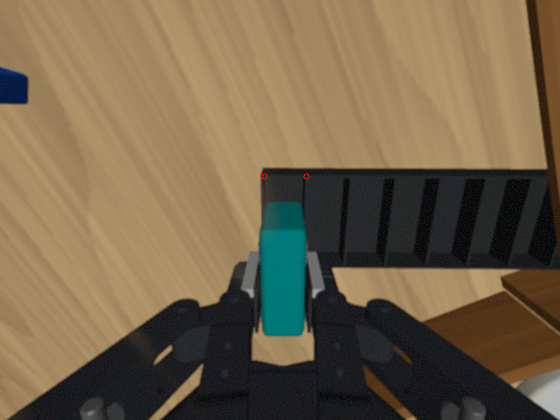

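```bash
python3 -m inch '[[0.05,0.1,1,0,0,0],[0,0,1,0,0,0],[0,0,1,0,0,0],[0,0,0.6,0,0,0],[0,0,0.6,0,0,0],[0,0,0.5,0,0,0],[0,0,0.5,0,0,0],[0,0,0,0,0,0],[0,0,0,0,0,0]]';python3 -m inch '[[0,0,0.3,0,0,0],[0,0,0.3,0,0,0],[0,0,0,0,0,0],[0,0,0,0,0,0]]'; python3 -c "
from h import *
cv2.imwrite('pics/t.png',robot.camera('wrist')[0][:,:,::-1])
cv2.imwrite('pics/t2.png',cv2.resize(robot.camera('side')[0][160:280,220:360,::-1],None,fx=5,fy=5))"
```

```text
t: 27.38
position: [0.4986, -0.0366, 0.0073]
tool_rot: [-180.0, 0.0, 65.3]
force: [-0.1, -0.3, -1.2]
gripper_width: 0.249
t: 27.72
position: [0.4986, -0.0367, 0.0015]
tool_rot: [-180.0, 0.0, 65.3]
force: [1.4, 0.1, -1.3]
gripper_width: 0.251
```

View pics/t.png

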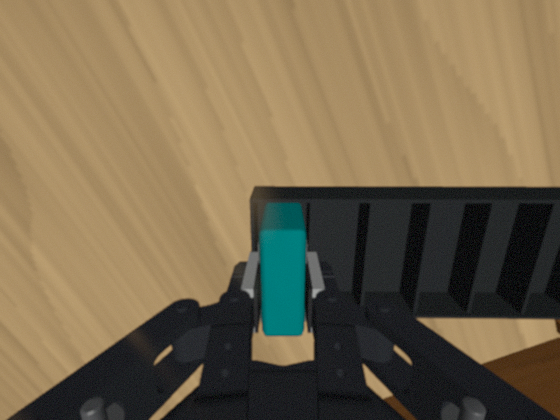

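View pics/t2.png

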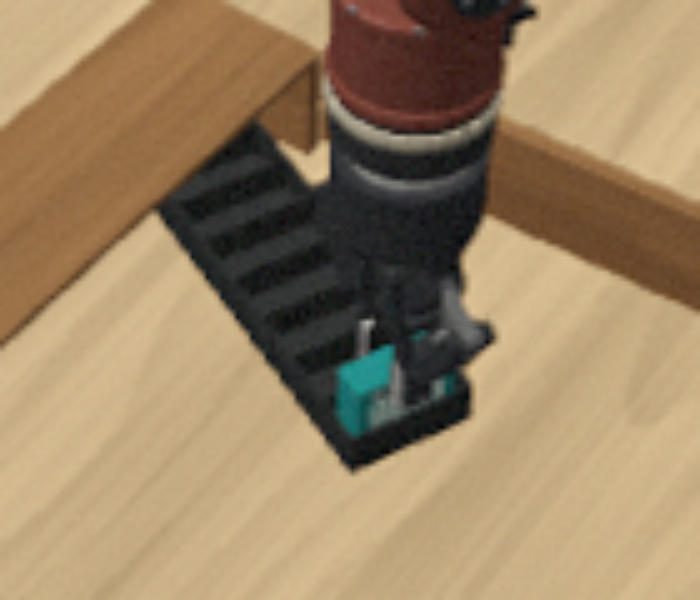

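```bash
python3 -m inch '[[0,0,0.25,0,0,0],[0,0,0,0,0,0],[0,0,0,0,0,0]]';python3 -m inch '[[0,0,0,0,0,0],[0,0,0,0,0,0],[0,0,0,0,0,0],[0,0,0,0,0,0],[0,0,-1,0,0,0],[0,0,-2,0,0,0],[0,0,-3,0,0,0],[0,0,-3,0,0,0],[0,0,-2,0,0,0],[0,0,0,0,0,0],[0,0,0,0,0,0]]' 0.45; python3 cart.py t .4987 -.0364 .054; python3 plan.py .5315 .234 .10 64.5;  python3 -c "
from h import *
cv2.imwrite('pics/u.png',robot.camera('wrist')[0][:,:,::-1])"
```

```text
t: 28.07
position: [0.4986, -0.0367, -0.0011]
tool_rot: [-180.0, 0.0, 65.3]
force: [-0.5, 0.2, -1.4]
gripper_width: 0.247
t: 28.98
position: [0.4998, -0.0369, 0.1106]
tool_rot: [179.8, -0.0, 65.3]
force: [-0.5, -0.3, -0.6]
gripper_width: 0.451
wrist 1714 [ 0.4983 -0.0361] [0.0587 0.022 ] long axis deg 65.8 z 0.0538
scene 172 [ 0.5001 -0.0374] [0.0587 0.0219] long axis deg 65.9 z 0.0547
side 167 [ 0.4966 -0.0357] [0.0586 0.0241] long axis deg 67.2 z 0.0542
t 29.13 pos [ 0.4979 -0.0365  0.1082] [-1.7991e+02  2.0000e-02  6.5250e+01] g 0.449 F [ 0.1 -0.3 -1.2] q [-13.  18. -21.  51.  -0. 102.]
total shift cm [25.97 -8.27  0.83] turn rad [-0.0016  0.0004  0.0132]
rows: 7 x [ 3.711 -1.181  0.118]  then turn 1 x [-0.0016  0.0004  0.0132]
```

View pics/u.png

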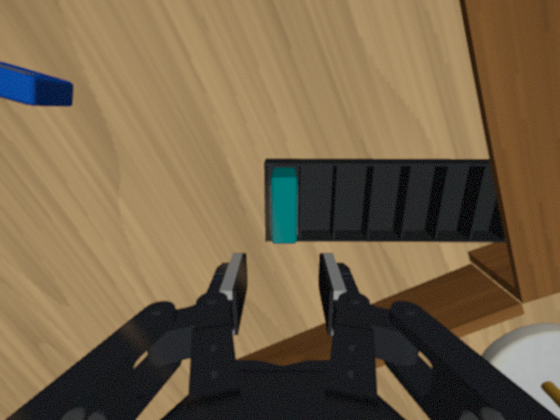

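```bash
python3 -m inch '[[2,-0.635,0,0,0,0],[2,-0.635,0,0,0,0],[2,-0.635,0,0,0,0],[2,-0.635,0,0,0,0],[2,-0.635,0,0,0,0],[2,-0.635,0,0,0,0],[2,-0.635,0,0,0,0],[2,-0.635,0,0,0,0],[2,-0.635,0,0,0,0],[2,-0.635,0,0,0,0],[2,-0.635,0,0,0,0],[2,-0.635,0,0,0,0],[2,-0.635,0,0,0,0],[0,0,0,0,0,0.013],[0,0,0,0,0,0],[0,0,0,0,0,0],[0,0,0,0,0,0]]' 0.6; python3 cart.py w .531 .233;python3 plan.py .5315 .2335 -.011 64.5
```

```text
t: 30.6
position: [0.5321, 0.2331, 0.1085]
tool_rot: [-180.0, 0.1, 64.5]
force: [0.1, 0.3, -0.2]
gripper_width: 0.598
wrist 1589 [0.5322 0.2343] [0.0588 0.0221] long axis deg 63.7 z 0.0458
scene 266 [0.5327 0.2328] [0.061  0.0236] long axis deg 66.0 z 0.0465
side 230 [0.5297 0.2331] [0.06   0.0249] long axis deg 65.1 z 0.0462
t 30.75 pos [0.5325 0.2332 0.109 ] [-1.7999e+02  1.0000e-02  6.4460e+01] g 0.599 F [ 1.1 -0.4  0.8] q [ 16.  26.  -8.  56.  -0. 132.]
total shift cm [-0.02 -0.1  12.  ] turn rad [-0.0001  0.0002 -0.0007]
rows: 3 x [-0.006 -0.035  3.999]  then turn 1 x [-0.0001  0.0002 -0.0007]
```

```bash
python3 -m inch '[[0.08,0,2,0,0,0],[0,0,2,0,0,0],[0,0,2,0,0,0],[0,0,2,0,0,0],[0,0,2,0,0,0],[0,0,1,0,0,0],[0,0,1,0,0,0],[0,0,0,0,0,0],[0,0,0,0,0,0]]'; python3 -m inch '[[0,0,0,0,0,0],[0,0,0,0,0,0],[0,0,0,0,0,0],[0,0,0,0,0,0],[0,0,0,0,0,0],[0,0,0,0,0,0],[0,0,0,0,0,0]]' 0 30;  python3 -m inch '[[0,0,-1,0,0,0],[0,0,-2,0,0,0],[0,0,-2,0,0,0],[0,0,-2,0,0,0],[0,0,0,0,0,0],[0,0,0,0,0,0]]'; python3 plan.py .5568 -.0632 .06 65.25;python3 -c "
from h import *
cv2.imwrite('pics/v.png',robot.camera('wrist')[0][:,:,::-1])"
```

```text
t: 31.5
position: [0.5331, 0.2346, -0.0107]
tool_rot: [-180.0, 0.0, 64.5]
force: [0.4, -0.6, 0.2]
gripper_width: 0.6
t: 32.08
position: [0.5337, 0.235, -0.01]
tool_rot: [179.9, -0.1, 64.5]
force: [0.2, -0.6, 6.6]
gripper_width: 0.248
t: 32.58
position: [0.5339, 0.235, 0.0604]
tool_rot: [179.9, -0.1, 64.5]
force: [-0.4, 0.2, -1.5]
gripper_width: 0.249
t 32.58 pos [0.5339 0.235  0.0604] [ 1.7989e+02 -1.0000e-01  6.4510e+01] g 0.249 F [-0.4  0.2 -1.5] q [ 17.  29. -12.  49.  -0. 132.]
total shift cm [-25.93  14.9    0.03] turn rad [ 0.0019 -0.0017 -0.0129]
rows: 8 x [-3.242  1.863  0.004]  then turn 1 x [ 0.0019 -0.0017 -0.0129]
```

View pics/v.png

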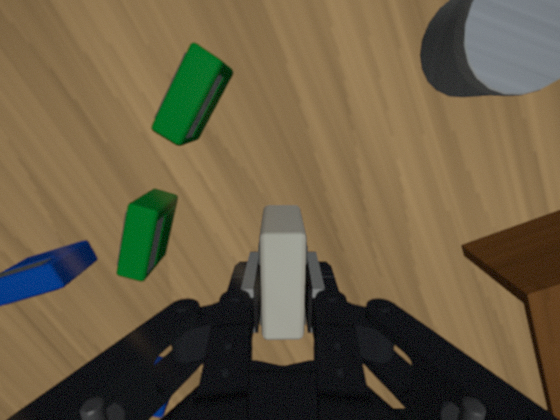

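```bash
python3 -m inch '[[-2,1.146,0,0,0,0],[-2,1.146,0,0,0,0],[-2,1.146,0,0,0,0],[-2,1.146,0,0,0,0],[-2,1.146,0,0,0,0],[-2,1.146,0,0,0,0],[-2,1.146,0,0,0,0],[-2,1.146,0,0,0,0],[-2,1.146,0,0,0,0],[-2,1.146,0,0,0,0],[-2,1.146,0,0,0,0],[-2,1.146,0,0,0,0],[-1.93,1.15,0,0,0,0],[0,0,0,0,0,-0.0129],[0,0,0,0,0,0],[0,0,0,0,0,0],[0,0,0,0,0,0],[0,0,0,0,0,0]]'; python3 plan.py .5568 -.0632 .0 65.25;  python3 -c "
from h import *
p=robot.camera('wrist')[0].copy()
for x,y in ((.5568,-.0632),):
  u=np.array([-.908,.419]);n=np.array([-.419,-.908])
  for a in (-15,15):
    for b in (-35,35):
      q=proj('wrist',list(np.array([x,y])+u*a/1000+n*b/1000)+[.030]);cv2.circle(p,(int(q[0]),int(q[1])),3,(255,0,0),1)
cv2.imwrite('pics/w.png',p[:,:,::-1])"
```

```text
t: 34.13
position: [0.5555, -0.0625, 0.0587]
tool_rot: [-180.0, 0.0, 65.3]
force: [0.3, 0.3, -0.9]
gripper_width: 0.249
t 34.13 pos [ 0.5555 -0.0625  0.0587] [-179.96    0.     65.3 ] g 0.249 F [ 0.3  0.3 -0.9] q [-14.  27. -16.  48.   0. 101.]
total shift cm [-0.01  0.15  5.87] turn rad [-0.0008  0.      0.0009]
rows: 2 x [-0.004  0.077  2.936]  then turn 1 x [-0.0008  0.      0.0009]
```

View pics/w.png

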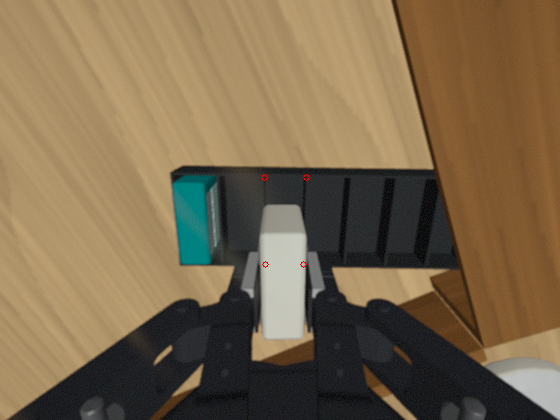

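```bash
python3 -m inch '[[0.08,0.12,1,0,0,0],[0,0,1,0,0,0],[0,0,1,0,0,0],[0,0,0.6,0,0,0],[0,0,0.6,0,0,0],[0,0,0.5,0,0,0],[0,0,0.5,0,0,0],[0,0,0,0,0,0],[0,0,0,0,0,0]]';python3 -m inch '[[0,0,0.3,0,0,0],[0,0,0.3,0,0,0],[0,0,0.2,0,0,0],[0,0,0,0,0,0],[0,0,0,0,0,0],[0,0,0,0,0,0]]'
```

```text
t: 34.93
position: [0.5572, -0.0632, 0.0068]
tool_rot: [-180.0, 0.0, 65.2]
force: [0.3, 0.1, -0.8]
gripper_width: 0.248
t: 35.43
position: [0.5573, -0.0632, -0.0009]
tool_rot: [180.0, -0.0, 65.2]
force: [0.4, -0.6, -0.3]
gripper_width: 0.251
```

```bash
python3 -m inch '[[0,0,0,0,0,0],[0,0,0,0,0,0],[0,0,0,0,0,0],[0,0,0,0,0,0],[0,0,-1,0,0,0],[0,0,-2,0,0,0],[0,0,-3,0,0,0],[0,0,-3,0,0,0],[0,0,-2,0,0,0],[0,0,0,0,0,0],[0,0,0,0,0,0]]' 0.4; python3 cart.py w .5568 -.0632 .054;python3 cart.py t .4987 -.0364 .054;  python3 -c "
from h import *
cv2.imwrite('pics/x.png',robot.camera('wrist')[0][:,:,::-1])
cv2.imwrite('pics/x2.png',robot.camera('scene')[0][:,:,::-1])"
```

```text
t: 36.35
position: [0.5583, -0.0635, 0.1108]
tool_rot: [179.8, -0.0, 65.3]
force: [-0.1, 0.5, -0.7]
gripper_width: 0.4
wrist 1748 [ 0.5554 -0.0641] [0.0595 0.022 ] long axis deg 65.8 z 0.0537
scene 182 [ 0.5563 -0.065 ] [0.0603 0.0216] long axis deg 66.6 z 0.0549
side 156 [ 0.5532 -0.0639] [0.0592 0.0247] long axis deg 65.9 z 0.0543
wrist 1823 [ 0.5025 -0.0297] [0.059  0.0225] long axis deg 64.7 z 0.0537
scene 180 [ 0.5032 -0.031 ] [0.0604 0.0225] long axis deg 65.8 z 0.0548
side 174 [ 0.5    -0.0301] [0.0592 0.0253] long axis deg 69.5 z 0.0542
```

View pics/x.png

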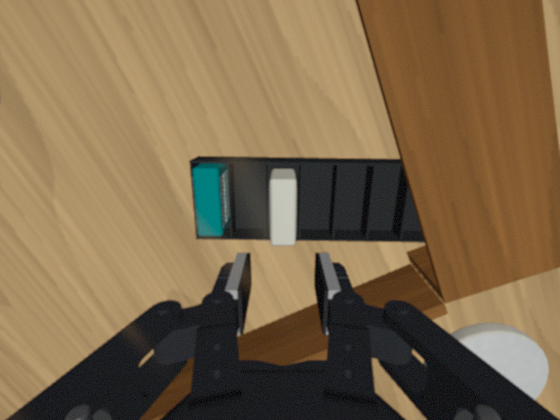

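View pics/x2.png

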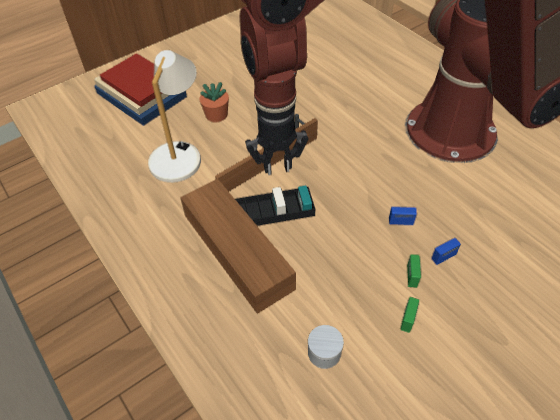

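```bash
cat > plan2.py <<'E'
import sys,numpy as np
from station import robot
from scipy.spatial.transform import Rotation as Ro
s=robot.read_state(); x,y,z,yaw,tilt=map(float,sys.argv[1:6])
R=Ro.from_euler('xyz',s['tool_rot'],degrees=True)
tip=s['position']-.036*R.apply([0,0,1])
T=Ro.from_euler('xyz',[180,0,yaw],degrees=True)*Ro.from_euler('y',tilt,degrees=True)
d=R.inv().apply(np.array([x,y,z])-tip)*100
rv=(R.inv()*T).as_rotvec()
# shift of the reported frame so that the tip lands when turned afterwards
ds=R.inv().apply(np.array([x,y,z])+.036*T.apply([0,0,1])-s['position'])*100
print('t',round(s['t'],2),'tip',tip.round(4),'rot',s['tool_rot'].round(2),'F',s['force'].round(1),'q',s['joint_positions'].round(0))
print('tip shift cm, same orientation',d.round(2),'| frame shift',ds.round(2),'turn',rv.round(4), 'z in tool', R.inv().apply([0,0,1]).round(3))
E
python3 -m inch '[[0,0,0,0,0,-0.112],[0,0,0,0,0,-0.112],[0,0,0,0,0,-0.112],[0,0,0,0,0,-0.112],[0,0,0,0,0,-0.112],[0,0,0,0,0,-0.112],[0,0,0,0,0,-0.112],[0,0,0,0,0,-0.112],[0,0,0,0,0,-0.112],[0,0,0,0,0,-0.112],[0,0,0,0,0,-0.112],[0,0,0,0,0,-0.112],[0,0,0,0,0,-0.112],[0,0,0,0,0,-0.112]]' 0
python3 -m inch '[[0,0,0,0,0,-0.112],[0,0,0,0,0,-0.112],[0,0,0,0,0,-0.112],[0,0,0,0,0,-0.112],[0,0,0,0,0,-0.112],[0,0,0,0,0,-0.112],[0,0,0,0,0,-0.112],[0,0,0,0,0,-0.112],[0,0,0,0,0,-0.112],[0,0,0,0,0,-0.112],[0,0,0,0,0,-0.112],[0,0,0,0,0,-0.112],[0,0,0,0,0,-0.112],[0,0,0,0,0,-0.112],[0,0,0,0,0,0]]'
python3 plan2.py .469 -.105 .12 -114.75 -25
```

```text
t: 37.92
position: [0.5571, -0.0632, 0.1087]
tool_rot: [-180.0, -0.0, 155.4]
force: [0.1, 0.2, -0.3]
gripper_width: -0.003
t: 39.17
position: [0.5571, -0.0632, 0.1087]
tool_rot: [180.0, -0.0, -114.8]
force: [-0.0, -0.2, -0.0]
gripper_width: 0.001
t 39.17 tip [ 0.5571 -0.0632  0.1447] rot [ 179.97   -0.   -114.78] F [-0.  -0.2 -0. ] q [-14.  24. -11.  55.   0. -79.]
tip shift cm, same orientation [7.49 6.25 2.47] | frame shift [5.97 6.25 2.14] turn [ 4.000e-04 -4.364e-01 -7.000e-04] z in tool [ 0.     0.001 -1.   ]
```

```bash
python3 -m inch '[[1,1.04,0.1,0,0,0],[1,1.04,0.1,0,0,0],[1,1.04,0.1,0,0,0],[1,1.04,0.1,0,0,0],[1,1.04,0.1,0,0,0],[1,1.04,0.1,0,0,0],[0,0,0,0,-0.073,0],[0,0,0,0,-0.073,0],[0,0,0,0,-0.073,0],[0,0,0,0,-0.073,0],[0,0,0,0,-0.073,0],[0,0,0,0,-0.073,0],[0,0,0,0,0,0],[0,0,0,0,0,0],[0,0,0,0,0,0]]'
python3 plan2.py .469 -.105 .014 -114.75 -25;python3 - <<'E'
from h import *
for n in ("wrist","scene","side"): cv2.imwrite(f"pics/y_{n}.png",robot.camera(n)[0][:,:,::-1])
E
```

```text
t: 40.42
position: [0.4753, -0.0912, 0.1029]
tool_rot: [179.9, 25.0, -115.2]
force: [0.5, 0.3, 0.0]
gripper_width: 0.001
t 40.42 tip [ 0.4689 -0.105   0.1356] rot [ 179.93   25.   -115.21] F [0.5 0.3 0. ] q [ -38.   19.  -27.   51.   24. -104.]
tip shift cm, same orientation [ 5.14 -0.03 11.02] | frame shift [ 5.14 -0.02 11.02] turn [-0.0022  0.0001 -0.0072] z in tool [-0.423  0.001 -0.906]
```

View pics/y_side.png

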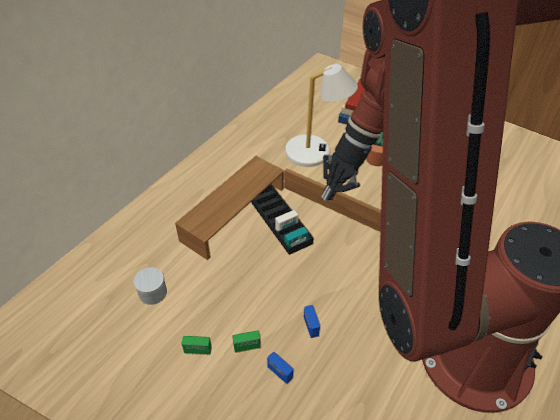

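View pics/y_scene.png

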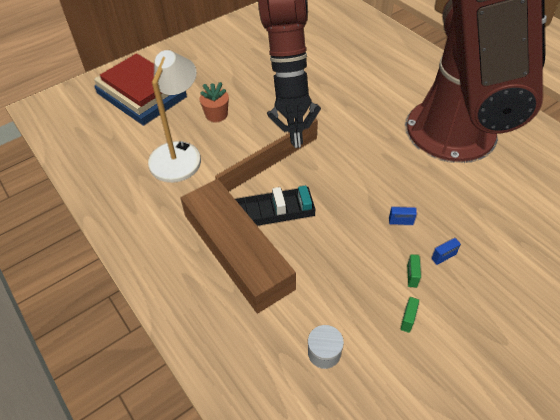

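```bash
python3 plan2.py .4745 -.093 .014 -114.75 -25
```

```text
t 40.57 tip [ 0.4692 -0.1044  0.1359] rot [-179.98   25.04 -115.02] F [ 0.2  0.6 -0.6] q [ -38.   19.  -27.   51.   24. -104.]
tip shift cm, same orientation [ 4.02  0.   11.58] | frame shift [4.020e+00 1.000e-02 1.158e+01] turn [-0.0024  0.0006 -0.0043] z in tool [-0.423 -0.    -0.906]
```

```bash
python3 -m inch '[[0.5,0,1.45,0,0,0],[0.5,0,1.45,0,0,0],[0.5,0,1.45,0,0,0],[0.5,0,1.45,0,0,0],[0.5,0,1.45,0,0,0],[0.5,0,1.45,0,0,0],[0.5,0,1.45,0,0,0],[0.5,0,1.4,0,0,0],[0,0,0,0,0,0],[0,0,0,0,0,0],[0,0,0,0,0,0]]'
python3 plan2.py .4745 -.093 .014 -114.75 -25
```

```text
t: 41.48
position: [0.4812, -0.0795, -0.0178]
tool_rot: [-180.0, 25.1, -115.0]
force: [0.6, 0.2, 0.5]
gripper_width: 0.001
t 41.48 tip [ 0.4747 -0.0933  0.0148] rot [-179.96   25.08 -115.02] F [0.6 0.2 0.5] q [ -37.   29.  -34.   32.   25. -103.]
tip shift cm, same orientation [0.02 0.03 0.08] | frame shift [0.02 0.04 0.08] turn [-0.0028  0.0014 -0.0043] z in tool [-0.424 -0.001 -0.906]
```

```bash
cat > arc.py <<'E'
import sys,numpy as np
from station import robot
from scipy.spatial.transform import Rotation as Ro
s=robot.read_state();P=np.array([float(sys.argv[1]),float(sys.argv[2]),0]);dt=float(sys.argv[3])
R=Ro.from_euler('xyz',s['tool_rot'],degrees=True);p=s['position']
q=P+Ro.from_euler('z',dt).apply(p-P); q[2]=p[2]
print((R.inv().apply(q-p)*100).round(3).tolist(),R.inv().apply([0,0,dt]).round(4).tolist())
tip=p-.036*R.apply([0,0,1]); r=tip-P; print('tip',tip.round(4),'radius',np.hypot(*r[:2]).round(4),'polar deg',np.degrees(np.arctan2(r[1],r[0])).round(2),'F',s['force'].round(1))
E
python3 arc.py .702 -.130 -.03
```

```text
[-0.604, 0.133, 0.282] [0.0127, 0.0, 0.0272]
tip [ 0.4747 -0.0933  0.0148] radius 0.2302 polar deg 170.83 F [0.6 0.2 0.5]
```

```bash
python3 -m inch '[[-0.604,0.133,0.282,0.0127,0,0.0272],[-0.604,0.133,0.282,0.0127,0,0.0272],[-0.604,0.133,0.282,0.0127,0,0.0272],[-0.604,0.133,0.282,0.0127,0,0.0272],[-0.604,0.133,0.282,0.0127,0,0.0272],[-0.604,0.133,0.282,0.0127,0,0.0272],[-0.604,0.133,0.282,0.0127,0,0.0272],[-0.604,0.133,0.282,0.0127,0,0.0272],[-0.604,0.133,0.282,0.0127,0,0.0272],[-0.604,0.133,0.282,0.0127,0,0.0272],[-0.604,0.133,0.282,0.0127,0,0.0272],[-0.604,0.133,0.282,0.0127,0,0.0272],[0,0,0,0,0,0]]'; python3 arc.py .702 -.130 -.03; python3 - <<'E'
from h import *
p=robot.camera("side")[0]; cv2.imwrite("pics/z.png",cv2.resize(p[140:300,160:400,::-1],None,fx=3,fy=3))
p=robot.camera("scene")[0]; cv2.imwrite("pics/z1.png",cv2.resize(p[140:300,160:400,::-1],None,fx=3,fy=3))
E
```

```text
t: 42.57
position: [0.5133, -0.0043, -0.0174]
tool_rot: [-179.9, 25.1, -135.7]
force: [-0.5, -1.4, -0.4]
gripper_width: -0.001
[-0.604, 0.132, 0.283] [0.0127, 0.0, 0.0272]
tip [ 0.5023 -0.0149  0.0152] radius 0.2305 polar deg 150.05 F [-0.5 -1.4 -0.4]
```

View pics/z.png

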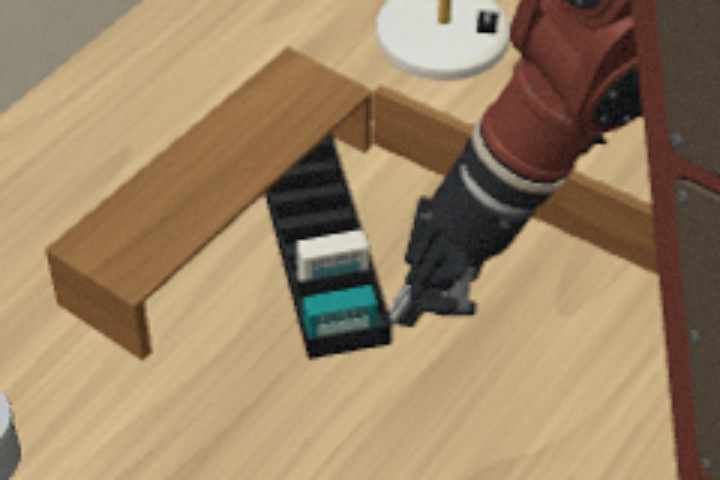

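View pics/z1.png

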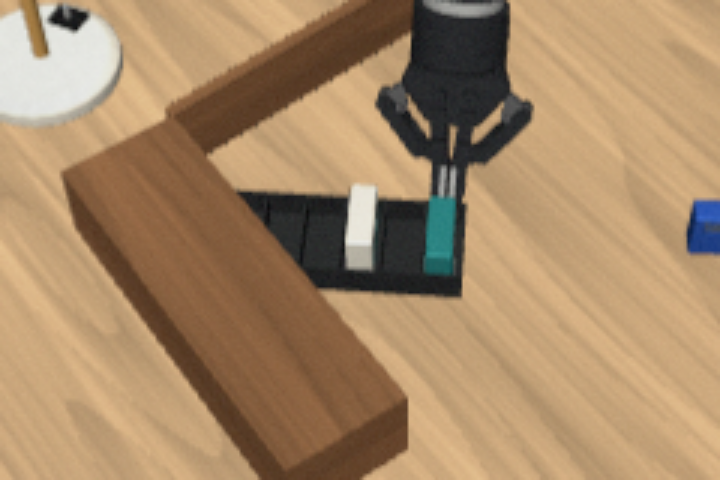

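```bash
python3 -m inch '[[-0.604,0.132,0.282,0.0127,0,0.0272],[-0.604,0.132,0.282,0.0127,0,0.0272],[-0.604,0.132,0.282,0.0127,0,0.0272],[-0.604,0.132,0.282,0.0127,0,0.0272],[-0.604,0.132,0.282,0.0127,0,0.0272],[-0.604,0.132,0.282,0.0127,0,0.0272],[-0.604,0.132,0.282,0.0127,0,0.0272],[-0.604,0.132,0.282,0.0127,0,0.0272],[-0.604,0.132,0.282,0.0127,0,0.0272],[-0.604,0.132,0.282,0.0127,0,0.0272],[-0.604,0.132,0.282,0.0127,0,0.0272],[-0.604,0.132,0.282,0.0127,0,0.0272],[-0.604,0.132,0.282,0.0127,0,0.0272],[-0.604,0.132,0.282,0.0127,0,0.0272],[-0.604,0.132,0.282,0.0127,0,0.0272],[-0.604,0.132,0.282,0.0127,0,0.0272],[-0.604,0.132,0.282,0.0127,0,0.0272],[-0.604,0.132,0.282,0.0127,0,0.0272],[-0.604,0.132,0.282,0.0127,0,0.0272],[0,0,0,0,0,0]]'; python3 arc.py .702 -.130 -.03; python3 - <<'E'
from h import *
p=robot.camera("side")[0]; cv2.imwrite("pics/aa.png",cv2.resize(p[140:300,160:400,::-1],None,fx=3,fy=3))
p=robot.camera("scene")[0]; cv2.imwrite("pics/aa1.png",cv2.resize(p[140:300,160:400,::-1],None,fx=3,fy=3))
E
```

```text
t: 44.33
position: [0.6116, 0.0769, -0.0177]
tool_rot: [180.0, 25.1, -168.4]
force: [0.1, 1.0, -0.2]
gripper_width: 0.003
[-0.602, 0.131, 0.282] [0.0127, -0.0, 0.0272]
tip [0.5966 0.0738 0.0149] radius 0.2295 polar deg 117.34 F [ 0.1  1.  -0.2]
```

View pics/aa.png

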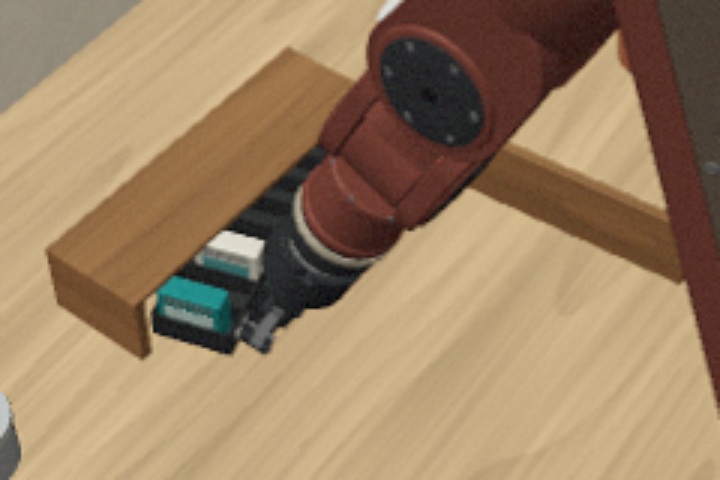

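View pics/aa1.png

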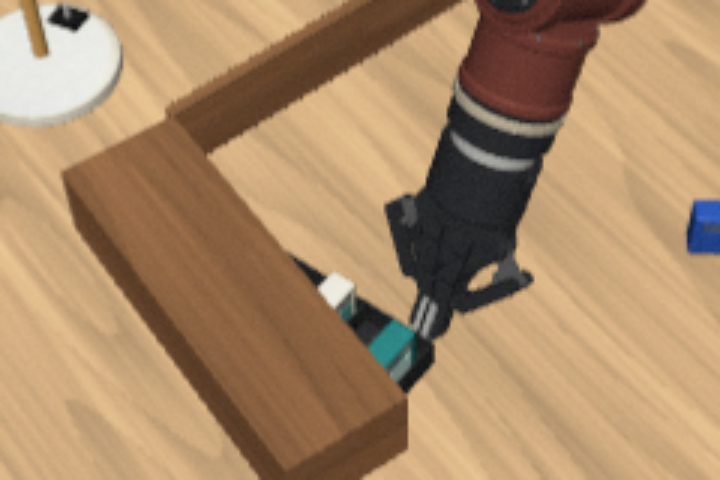

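```bash
python3 -m inch '[[-0.602,0.131,0.282,0.0127,0,0.0272],[-0.602,0.131,0.282,0.0127,0,0.0272],[-0.602,0.131,0.282,0.0127,0,0.0272],[-0.602,0.131,0.282,0.0127,0,0.0272],[-0.602,0.131,0.282,0.0127,0,0.0272],[-0.602,0.131,0.282,0.0127,0,0.0272],[-0.602,0.131,0.282,0.0127,0,0.0272],[-0.4,0.088,0.188,0.0085,0,0.0181],[0,0,0,0,0,0],[0,0,0,0,0,0]]'; python3 arc.py .702 -.130 -.02; python3 - <<'E'
from h import *
p=robot.camera("side")[0]; cv2.imwrite("pics/ab.png",cv2.resize(p[140:300,160:400,::-1],None,fx=3,fy=3))
p=robot.camera("scene")[0]; cv2.imwrite("pics/ab1.png",cv2.resize(p[140:300,160:400,::-1],None,fx=3,fy=3))
E
```

```text
t: 45.27
position: [0.6599, 0.0918, -0.0183]
tool_rot: [179.9, 25.1, 178.5]
force: [-0.3, -0.2, 0.0]
gripper_width: 0.002
[-0.401, 0.092, 0.187] [0.0085, -0.0, 0.0181]
tip [0.6446 0.0922 0.0143] radius 0.2295 polar deg 104.48 F [-0.3 -0.2  0. ]
```

View pics/ab.png

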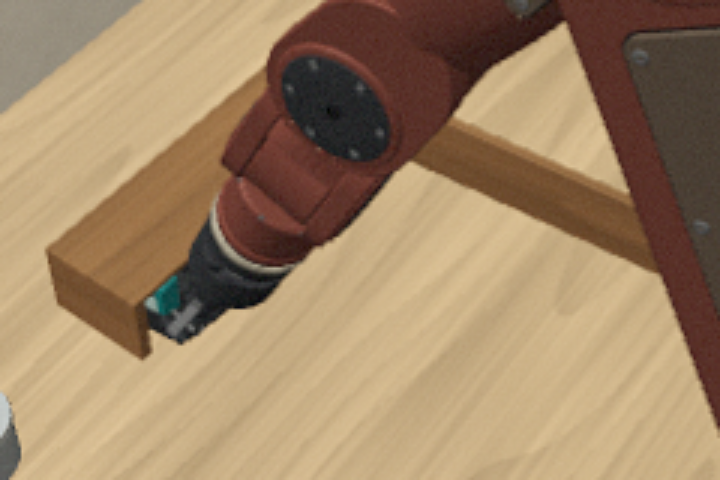

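View pics/ab1.png

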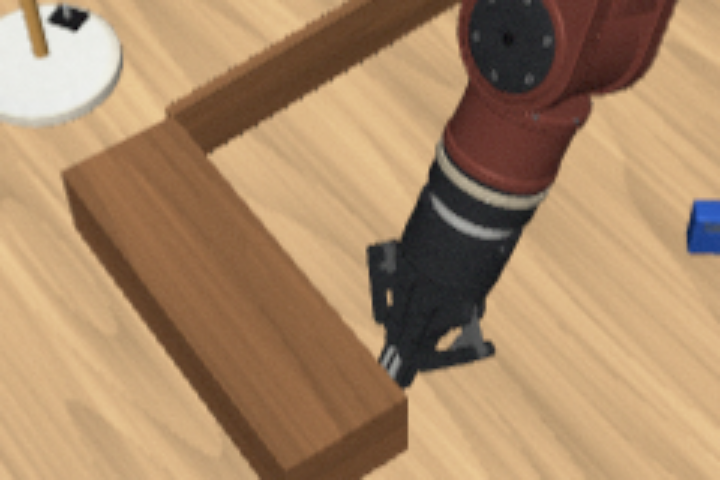

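```bash
python3 -m inch '[[-0.4,0.09,0.187,0.0085,0,0.0181],[-0.4,0.09,0.187,0.0085,0,0.0181],[0,0,0,0,0,0]]';python3 -m inch '[[-0.4,0.09,0.187,0.0085,0,0.0181],[0,0,0,0,0,0]]';  python3 -m inch '[[-0.3,0.068,0.14,0.0064,0,0.0136],[0,0,0,0,0,0],[0,0,0,0,0,0]]';python3 arc.py .702 -.130 -.02
```

```text
t: 45.62
position: [0.6698, 0.0936, -0.0181]
tool_rot: [179.9, 25.1, 176.0]
force: [0.3, -1.0, -0.2]
gripper_width: 0.0
t: 45.78
position: [0.674, 0.0944, -0.0182]
tool_rot: [179.9, 25.1, 174.9]
force: [-0.3, -0.5, -0.1]
gripper_width: -0.0
t: 46.03
position: [0.677, 0.0946, -0.0183]
tool_rot: [179.9, 25.1, 174.1]
force: [0.5, -0.4, -0.2]
gripper_width: 0.002
[-0.401, 0.091, 0.188] [0.0085, -0.0, 0.0181]
tip [0.6618 0.0962 0.0144] radius 0.2297 polar deg 100.08 F [ 0.5 -0.4 -0.2]
```

```bash
python3 -m inch '[[1.0,0,-0.46,0,0,0],[1.36,0,-0.63,0,0,0],[1.36,0,-0.63,0,0,0],[1.36,0,-0.63,0,0,0],[1.36,0,-0.63,0,0,0],[1.36,0,-0.63,0,0,0],[-1,0,-2,0,0,0],[-1,0,-2,0,0,0],[-1,0,-2,0,0,0],[-1,0,-2,0,0,0],[-1,0,-2,0,0,0],[0,0,0,0,0.073,0],[0,0,0,0,0.073,0],[0,0,0,0,0.073,0],[0,0,0,0,0.073,0],[0,0,0,0,0.073,0],[0,0,0,0,0.073,0],[0,0,0,0,0,0]]'; python3 - <<'E'
from h import *
for n in ("side","scene"):
    p=robot.camera(n)[0]; cv2.imwrite(f"pics/ac_{n}.png",cv2.resize(p[110:310,140:430,::-1],None,fx=2.7,fy=2.7))
s=robot.read_state();print(s['position'],s['tool_rot'],s['joint_positions'].round())
E
```

```text
t: 47.53
position: [0.5966, 0.1023, 0.0927]
tool_rot: [179.9, -0.1, 174.1]
force: [-1.0, 0.1, -0.2]
gripper_width: -0.002
[0.5946329  0.10267361 0.09232275] [1.79951879e+02 2.97766996e-02 1.74106806e+02] [ 3. 29. -6. 55.  0.  9.]
```

View pics/ac_side.png

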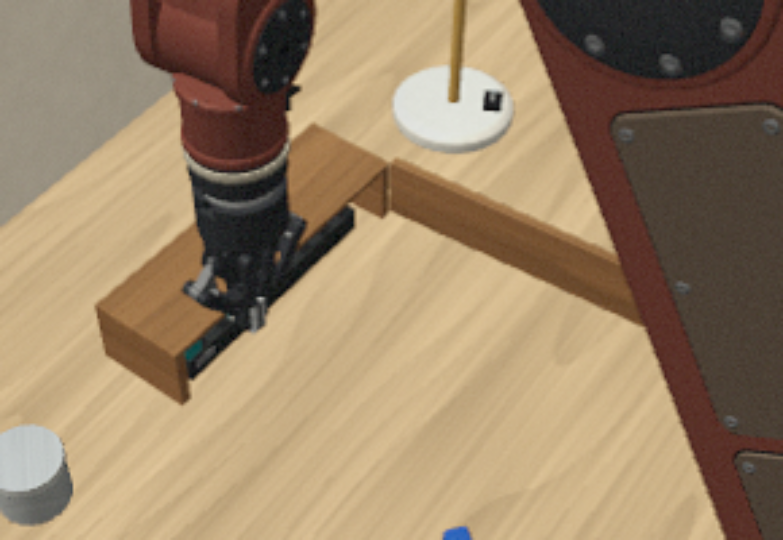

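View pics/ac_scene.png

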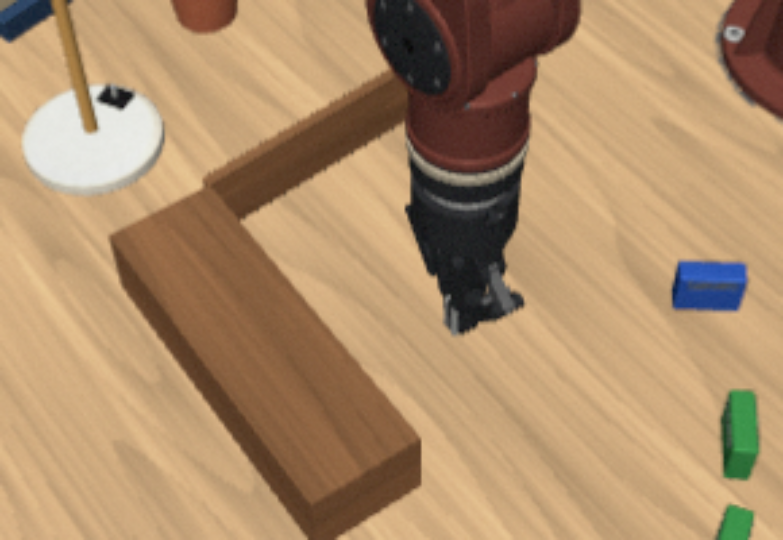

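```bash
python3 -m inch '[[0,0,0,0,0,-0.1],[0,0,0,0,0,-0.1],[0,0,0,0,0,-0.1],[0,0,0,0,0,-0.1],[0,0,0,0,0,-0.1],[0,0,0,0,0,-0.1],[0,0,0,0,0,-0.1],[0,0,0,0,0,-0.1],[0,0,0,0,0,-0.1],[0,0,0,0,0,-0.1],[0,0,0,0,0,-0.1],[0,0,0,0,0,-0.1],[0,0,0,0,0,-0.1],[0,0,0,0,0,-0.1],[0,0,0,0,0,-0.1],[0,0,0,0,0,-0.1],[0,0,0,0,0,-0.1],[0,0,0,0,0,0]]'; python3 plan2.py .431 -.247 .128 -88.6 0
```

```text
t: 49.13
position: [0.5931, 0.1031, 0.0934]
tool_rot: [-179.9, 0.0, -88.2]
force: [0.2, -0.0, 0.3]
gripper_width: -0.0
t 49.13 tip [0.5931 0.1031 0.1294] rot [-1.7993e+02  4.0000e-02 -8.8180e+01] F [ 0.2 -0.   0.3] q [  3.  29.  -6.  55.   0. -89.]
tip shift cm, same orientation [34.48 17.31  0.09] | frame shift [34.48 17.31  0.09] turn [-0.0012  0.0008  0.0073] z in tool [-0.001 -0.001 -1.   ]
```

```bash
python3 -m inch '[[2.15,1.08,0,0,0,0],[2.15,1.08,0,0,0,0],[2.15,1.08,0,0,0,0],[2.15,1.08,0,0,0,0],[2.15,1.08,0,0,0,0],[2.15,1.08,0,0,0,0],[2.15,1.08,0,0,0,0],[2.15,1.08,0,0,0,0],[2.15,1.08,0,0,0,0],[2.15,1.08,0,0,0,0],[2.15,1.08,0,0,0,0],[2.15,1.08,0,0,0,0],[2.15,1.08,0,0,0,0],[2.15,1.08,0,0,0,0],[2.15,1.08,0,0,0,0],[2.15,1.08,0,0,0,0],[0,0,0,0,0,0],[0,0,0,0,0,0],[0,0,0,0,0,0]]'; python3 plan2.py .431 -.247 .02 -88.6 0; python3 - <<'E'
from h import *
for n in ("scene","wrist"):
    p,W=cloud(n); cv2.imwrite(f"pics/ad_{n}.png",p[:,:,::-1])
    z=W[...,2];x=W[...,0];y=W[...,1]
    m=(abs(z-.074)<.004)&(x<.62)&(x>.3)&(y<-.14)&(y>-.25); q=W[m][:,:2]
    if len(q)>30:
        l=cv2.fitLine(q.astype(np.float32),cv2.DIST_HUBER,0,.001,.001).ravel();print(n,l,np.degrees(np.arctan2(l[1],l[0])),len(q))
E
```

```text
t: 50.72
position: [0.4302, -0.2449, 0.0929]
tool_rot: [180.0, 0.0, -88.6]
force: [-0.6, 1.1, -0.6]
gripper_width: -0.0
t 50.72 tip [ 0.4302 -0.2449  0.1289] rot [ 1.800e+02  5.000e-02 -8.858e+01] F [-0.6  1.1 -0.6] q [ -38.   18.  -23.   49.    0. -130.]
tip shift cm, same orientation [ 0.22 -0.07 10.89] | frame shift [ 0.23 -0.07 10.89] turn [0.0001 0.0008 0.0003] z in tool [-0.001  0.    -1.   ]
scene [ 0.99907905  0.04290742  0.5063849  -0.19824944] 2.4591691 431
wrist [ 0.99921954  0.03950096  0.47558844 -0.20204538] 2.263827 5158
```

View pics/ad_wrist.png

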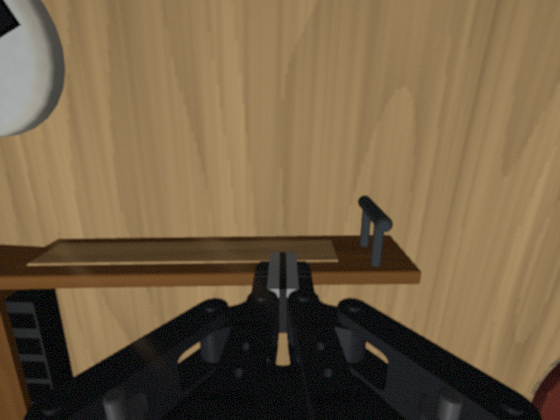

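View pics/ad_scene.png

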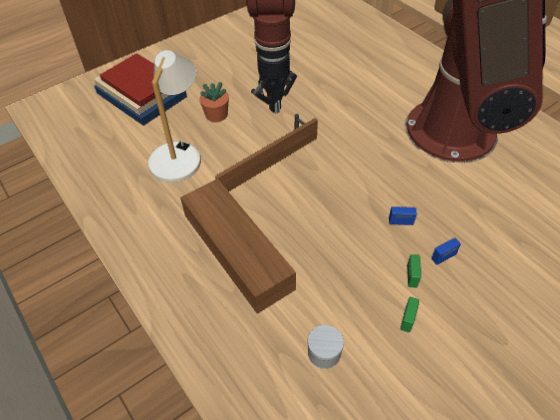

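```bash
python3 -m inch '[[0.1,0,1.5,0,0,0],[0,0,1.5,0,0,0],[0,0,1.5,0,0,0],[0,0,1.5,0,0,0],[0,0,1.5,0,0,0],[0,0,1.5,0,0,0],[0,0,1.5,0,0,0],[0,0,0.3,0,0,0],[0,0,0,0,0,0],[0,0,0,0,0,0]]'; python3 arc.py .649 -.192 -.04
```

```text
t: 51.65
position: [0.4308, -0.2462, -0.0147]
tool_rot: [180.0, 0.0, -88.4]
force: [-0.4, 0.5, -0.7]
gripper_width: 0.001
[-0.882, 0.175, 0.001] [0.0, -0.0, 0.04]
tip [ 0.4308 -0.2462  0.0213] radius 0.2249 polar deg -166.06 F [-0.4  0.5 -0.7]
```

```bash
python3 -m inch '[[-0.882,0.175,0,0,0,0.04],[-0.882,0.175,0,0,0,0.04],[-0.882,0.175,0,0,0,0.04],[-0.882,0.175,0,0,0,0.04],[-0.882,0.175,0,0,0,0.04],[-0.882,0.175,0,0,0,0.04],[-0.882,0.175,0,0,0,0.04],[-0.882,0.175,0,0,0,0.04],[-0.882,0.175,0,0,0,0.04],[-0.882,0.175,0,0,0,0.04],[-0.882,0.175,0,0,0,0.04],[-0.882,0.175,0,0,0,0.04],[-0.882,0.175,0,0,0,0.04],[-0.882,0.175,0,0,0,0.04],[0,0,0,0,0,0]]'; python3 arc.py .649 -.192 -.04; python3 - <<'E'
from h import *
for n in ("scene",):
    p,W=cloud(n); cv2.imwrite(f"pics/ae_{n}.png",p[:,:,::-1])
E
```

```text
t: 52.9
position: [0.4361, -0.1214, -0.014]
tool_rot: [-180.0, 0.1, -120.6]
force: [0.7, 1.0, 0.6]
gripper_width: -0.004
[-0.88, 0.173, 0.001] [0.0, 0.0, 0.04]
tip [ 0.436  -0.1215  0.022 ] radius 0.2243 polar deg 161.67 F [0.7 1.  0.6]
```

View pics/ae_scene.png

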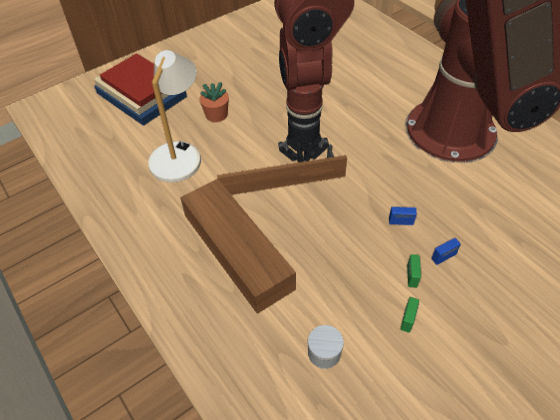

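```bash
python3 -m inch '[[-0.88,0.174,0,0,0,0.04],[-0.88,0.174,0,0,0,0.04],[-0.88,0.174,0,0,0,0.04],[-0.88,0.174,0,0,0,0.04],[-0.88,0.174,0,0,0,0.04],[-0.88,0.174,0,0,0,0.04],[-0.88,0.174,0,0,0,0.04],[-0.88,0.174,0,0,0,0.04],[-0.88,0.174,0,0,0,0.04],[-0.88,0.174,0,0,0,0.04],[-0.88,0.174,0,0,0,0.04],[-0.88,0.174,0,0,0,0.04],[-0.88,0.174,0,0,0,0.04],[-0.88,0.174,0,0,0,0.04],[-0.88,0.174,0,0,0,0.04],[-0.88,0.174,0,0,0,0.04],[-0.88,0.174,0,0,0,0.04],[-0.88,0.174,0,0,0,0.04],[0,0,0,0,0,0]]';  python3 -m inch '[[-0.66,0.13,0,0,0,0.03],[-0.66,0.13,0,0,0,0.03],[-0.66,0.13,0,0,0,0.03],[-0.66,0.13,0,0,0,0.03],[-0.66,0.13,0,0,0,0.03],[-0.66,0.13,0,0,0,0.03],[-0.44,0.087,0,0,0,0.02],[-0.44,0.087,0,0,0,0.02],[-0.44,0.087,0,0,0,0.02],[0,0,0,0,0,0]]'; python3 arc.py .649 -.192 -.02; python3 - <<'E'
from h import *
for n in ("scene",):
    p,W=cloud(n); cv2.imwrite(f"pics/af_{n}.png",p[:,:,::-1])
E
```

```text
t: 54.53
position: [0.5362, 0.0006, -0.0143]
tool_rot: [180.0, 0.1, -161.8]
force: [-0.2, 0.7, -0.6]
gripper_width: -0.0
t: 55.37
position: [0.5844, 0.0218, -0.0148]
tool_rot: [179.9, 0.0, -175.6]
force: [-0.8, 0.1, 0.7]
gripper_width: 0.003
[-0.437, 0.092, 0.0] [0.0, -0.0, 0.02]
tip [0.5844 0.0218 0.0212] radius 0.2233 polar deg 106.82 F [-0.8  0.1  0.7]
```

View pics/af_scene.png

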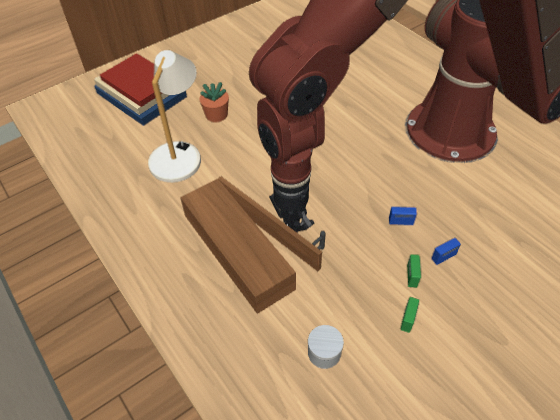

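```bash
python3 -m inch '[[-0.437,0.09,0,0,0,0.02],[-0.437,0.09,0,0,0,0.02],[-0.437,0.09,0,0,0,0.02],[-0.437,0.09,0,0,0,0.02],[-0.437,0.09,0,0,0,0.02],[-0.437,0.09,0,0,0,0.02],[-0.437,0.09,0,0,0,0.02],[-0.437,0.09,0,0,0,0.02],[-0.33,0.07,0,0,0,0.015],[0,0,0,0,0,0],[0,0,0,0,0,0]]'; python3 arc.py .649 -.192 -.02;python3 -m inch '[[-0.22,0.045,0,0,0,0.01],[-0.22,0.045,0,0,0,0.01],[0,0,0,0,0,0],[0,0,0,0,0,0]]';python3 -m inch '[[-0.2,0.04,0,0,0,0.01],[0,0,0,0,0,0],[0,0,0,0,0,0]]'; python3 arc.py .649 -.192 -.02
```

```text
t: 56.33
position: [0.6219, 0.0298, -0.0151]
tool_rot: [180.0, -0.0, 174.4]
force: [0.3, 0.5, -0.8]
gripper_width: 0.0
[-0.437, 0.093, -0.0] [-0.0, -0.0, 0.02]
tip [0.6219 0.0297 0.0209] radius 0.2234 polar deg 96.97 F [ 0.3  0.5 -0.8]
t: 56.67
position: [0.6264, 0.0302, -0.0149]
tool_rot: [180.0, -0.0, 173.3]
force: [0.4, 0.2, -0.9]
gripper_width: 0.001
t: 56.92
position: [0.6284, 0.0304, -0.015]
tool_rot: [179.9, -0.0, 172.7]
force: [-0.0, 0.0, 0.0]
gripper_width: 0.005
[-0.437, 0.093, -0.0] [-0.0, -0.0, 0.02]
tip [0.6284 0.0304 0.021 ] radius 0.2233 polar deg 95.3 F [-0.  0.  0.]
```

```bash
for k in 1; do python3 -m inch '[[-0.2,0,0,0,0,0],[0,0,0,0,0,0],[0,0,0,0,0,0]]';python3 -m inch '[[-0.15,0,0,0,0,0],[0,0,0,0,0,0],[0,0,0,0,0,0]]'; done
```

```text
t: 57.17
position: [0.6297, 0.0302, -0.0152]
tool_rot: [179.9, -0.1, 172.7]
force: [-2.7, 0.4, 0.5]
gripper_width: -0.001
t: 57.42
position: [0.6297, 0.0304, -0.0156]
tool_rot: [179.9, -0.3, 172.7]
force: [-6.6, 0.9, 1.4]
gripper_width: 0.001
```

```bash
python3 -m inch '[[-0.1,0,0,0,0,0],[0,0,0,0,0,0],[0.5,0,0,0,0,0],[1,0,0,0,0,0],[2,0,0,0,0,0],[2,0,0,0,0,0],[2,0,-2,0,0,0],[2,0,-3,0,0,0],[2,0,-3,0,0,0],[2,0,-3,0,0,0],[2,0,-3,0,0,0],[2,0,-3,0,0,0],[0,0,0,0,0,0],[0,0,0,0,0,0]]'; python3 - <<'E'
from h import *
for n in ("scene","side"):
    p,W=cloud(n); cv2.imwrite(f"pics/ag_{n}.png",cv2.resize(p[120:340,150:450,::-1],None,fx=2.6,fy=2.6))
    z=W[...,2];x=W[...,0];y=W[...,1]
    m=(abs(z-.074)<.005)&(x<.80)&(x>.55)&(y<.16)&(y>-.22); q=W[m][:,:2]
    r=cv2.minAreaRect(q.astype(np.float32));print(n,r,len(q))
    m=(z<.066)&(z>.01)&(x>.55)&(x<.66)&(y>-.2)&(y<.14); q=W[m][:,:2]
    if len(q)>50:
        l=cv2.fitLine(q.astype(np.float32),cv2.DIST_HUBER,0,.001,.001).ravel();print('face',l,np.degrees(np.arctan2(l[1],l[0])),len(q))
print(robot.read_state()['force'])
E
```

```text
t: 58.58
position: [0.4605, 0.0519, 0.1572]
tool_rot: [179.9, 0.3, 172.7]
force: [1.0, 0.4, -0.7]
gripper_width: 0.005
scene ((0.6793694496154785, -0.027563810348510742), (0.3290932774543762, 0.15829968452453613), 87.94766998291016) 6084
face [0.82478184 0.5654511  0.6289022  0.11660526] 34.433617 159
side ((0.6790652871131897, -0.027045607566833496), (0.3322978913784027, 0.15974193811416626), 88.702392578125) 3853
face [ 0.04265464  0.9990899   0.6406654  -0.02239567] 87.55532 1146
[ 0.45645537 -0.24206716 -0.14115413]
```

View pics/ag_scene.png

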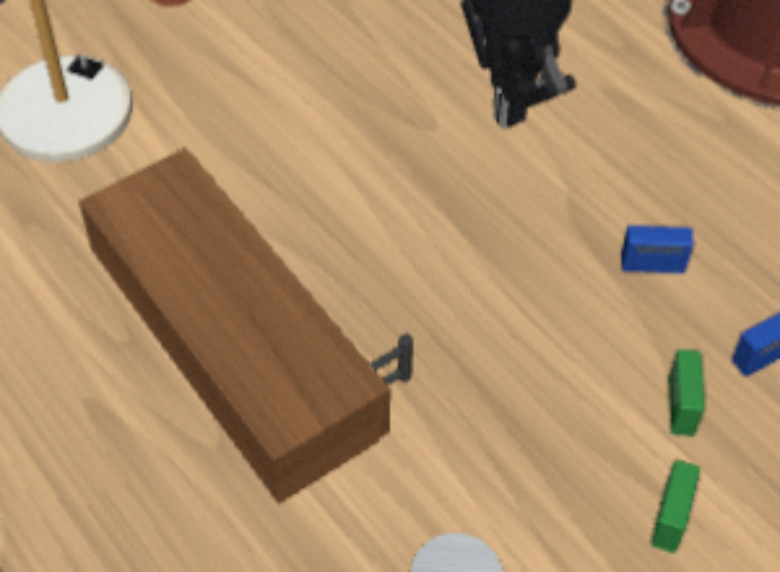

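View pics/ag_side.png

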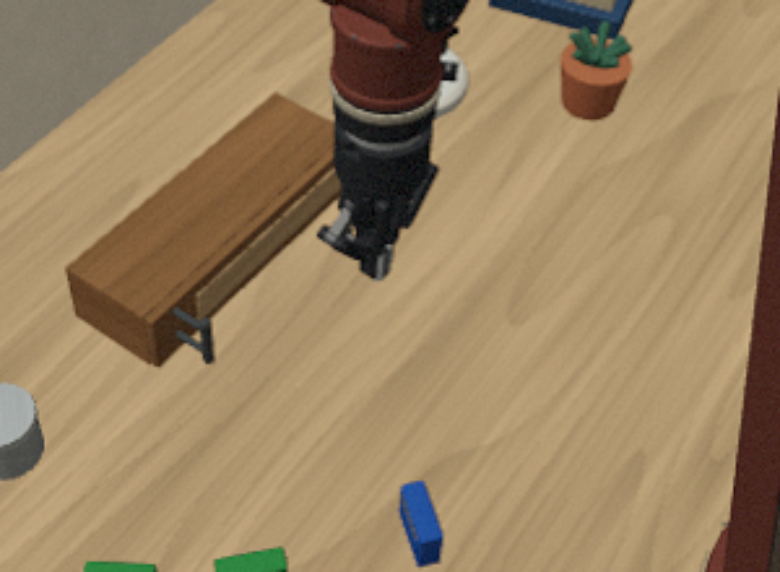

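```bash
python3 - <<'E'
from station import robot
print(robot.sign_off())
E
```

```text
the job is handed in; nothing more can be done
None
```

I finished every step and handed the job in at about 59 s of the 210 s. The sign-off gives no verdict.

- **Door opened:** I pulled it by its handle to about 1.63 rad.
- **Organizer swung out:** I pushed it to about 1.17 rad. Two earlier pushes passed over its wall without touching it. A press on the shelf (up to about 62 N at the wrist) showed the fingertips sit about 36 mm short of the reported tool point, so I corrected the heights for that.
- **Cartridges:** Only the teal (cartridge1) and the white (cartridge2) were in the scene. The teal went into slot 8 and the white into slot 6. I left the green and blue look-alikes alone.
- **Put away:** I swung the loaded organizer home with a tilted push, then pushed the door until it stopped.

**Last checks:**
- With the organizer still out, both cartridge tops were 54–55 mm above the shelf, which puts them on the slot floor.
- After I placed the white, the teal had slid about 7–8 mm along its slot, possibly the knock the task warned about. That is within the 12 mm limit, but it is more than the roughly 5 mm a slot should allow, so that measurement is off by a few millimetres.
- I worked out that the organizer was home (within about 0.01 rad) from where the fingers stopped, and the camera agreed before the door shut. With the door shut I could not see the cartridges again.
- The door face measured 87.6° against the cupboard's 88°, so it is shut to about 0.01 rad.
- The gripper is clear of everything, and the lamp, tin and succulent look unmoved in the pictures; I did not measure them again.

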